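# Turn a pipe cover plate over onto the inspection rest

## Task

The fitter wants to check the gasket under the brass cover plate with one hole. Slide that plate about a third of its length, still lying flat, out over the wooden riser's black-trimmed edge (the one towards the blue rest), take it by the overhanging end, turn it over and let it go on the sloped blue rest, standing on the yellow lip in the middle of it and lying back against the face, black gasket side up. Leave the white two-hole plate where it lies.

Things in the scene. Friction and masses are not known exactly. Their poses are not given: they have to be found in the camera images.
- brass_plate: Brass-coloured flat plate, one 36 mm hole in the centre, 100 (x) by 140 (y) by 8 mm thick (6 mm metal on top, 2 mm black gasket below), about 0.22 kg, too wide to grip across. Origin: centre of its underside (gasket); z points out of the metal face, up at the start. It starts flat on the riser, its y nearly along the riser's y, and slides when pushed on an edge.
- white_plate: White flat plate with two 28 mm holes, same size, build and axes as the brass one. It lies on the riser beside it along the riser's x, on either side, with 15 mm or more between. To be left alone.
- riser: Fixed wooden pigeonhole step, 260 (x) by 200 (y) mm, flat top without rims 140 mm above the table. Origin: centre of its underside, on the table. Its -y side, towards the blue rest, has the black-trimmed open edge, 100 mm from the origin, with free space before it down to the table.
- rest_face: Sloped face of the fixed blue rest, 50 deg from level, 95 mm long, 150 wide. Origin: middle of the inner corner of face and yellow lip, 32 mm above the table. x along the lip, y up the slope towards the riser, z out of the face. Lip 26 mm high. A plate on the lip sticks out 45 mm above the face, free space behind. Turned over and seated, its origin is at about x 0, y 70, z 8 mm.
Mind the look-alikes: they are no part of the job. Of the things that look like the brass_plate, the smallest one is meant.

How it is judged:
On the way:
1. the brass plate lies flat on the riser with its end at least 25 mm past the black-trimmed edge (y of brass_plate in the frame of riser below -0.055 m and z of brass_plate in the frame of riser between 0.134 and 0.148 m and angle between brass_plate's own z axis and vertical below 0.12 rad), for 0.2 s.
At the end, for the whole second after the job is handed in: The brass plate rests, still and released, on the blue rest with its gasket side up: parallel to the face within 10 degrees and against it within 10 mm, standing on the lip within 15 mm and centred along it within 20 mm; the white plate is within 20 mm of where it started (angle between brass_plate's own z axis and vertical above 2 rad and angle between the z axis of brass_plate and the z axis of rest_face, either way round below 0.18 rad and x of brass_plate in the frame of rest_face between -0.02 and 0.02 m and y of brass_plate in the frame of rest_face between 0.055 and 0.085 m and z of brass_plate in the frame of rest_face between -0.002 and 0.018 m and linear speed of brass_plate below 0.02 m/s and distance of white_plate from where it was at the start of the episode below 0.02 m); the robot touches nothing.
It fails at once if the white plate is shifted by more than 20 mm (distance of white_plate from where it was at the start of the episode above 0.02 m).
It also fails if it takes over 64 s, if anything falls off the work surface, if the arm or the gripper's body presses on something with over 40 N, if the wrist force passes 120 N, or if a joint passes its speed limit or range.

## Robot

A 7-joint arm with a two-finger parallel gripper is mounted at the origin on the work surface. World frame = base frame: x ahead of the robot, y to its left, z up, the work surface at z = 0. Lengths are in m, angles in rad, forces in N, time in s.
With the tool pointing down it reaches from about 0.35 to 0.9 m from the base axis. Payload 8.1 kg.
Tool frame: the origin (TCP) lies at the centre of the arm's flange, where the gripper is bolted on; the fingertips stand 178 mm ahead of it and the grasp point (between the pads) lies 159 mm ahead of it; z points along the fingers, y is the direction in which the jaws open and shut (so a half turn about z gives the same grasp; the last joint's range is limited). The gripper opens to 92 mm and grips with 3 to 60 N. Pads are 19 mm wide; open, the fingers measure 130 mm over their backs; the gripper's body (75 mm by 190 mm) begins 47 mm behind the grasp point.
Start: joints at [-1.392, 0.434, 0.025, 1.573, -0.012, 1.134, -0.075], TCP at [0.174, 0.6, 0.405] pointing down, gripper open.
Joint ranges: [-2.62, 2.62], [-0.44, 2.09], [-1.27, 1.32], [0.08, 2.57], [-1.32, 4.46], [0.12, 2], [-2.74, 2.74]. Speed limits (rad/s): [2.22, 2.22, 3.01, 3.01, 3.14, 3.14, 3.14].

## Interface

Orientations are given as a rotation vector (axis times angle).
In Python, from cell import arm, get_image, camera_model gives the robot as it stands. The module is installed in compiled form; this text tells all that it offers.
- The arm moves only by the shell command python3 -m pendant 'ROWS' [FORCE]. ROWS is JSON, a list that holds one entry, the list of rows, each a list of 7 numbers: the shift along the tool's x, y, z in mm, then the turn, a rotation vector about the tool's x, y, z in rad, then the closure, from -1 (fully open) to 1 (shut). In form: [[[x, y, z, rx, ry, rz, hand], ...]]. A call has 1 to 20 rows; each row is the pose to reach, as a shift and turn from the pose commanded when the call began, along the tool's axes at that moment; what a row does not reach only later rows make up. A row lasts 1/8 s, in which the tool goes at most 62.5 mm and 10.7 degrees, less where a joint would pass 70% of its speed; a pose out of reach is approached as far as the arm can. A call with a gripper value outside its range is refused whole. The fingers move at their own pace and stop on an object; FORCE is the grip in N (left out, the last holds). Time passes only in rows, so rows that repeat a pose let the fingers close. It gives the time, the measured TCP pose, the force and the opening at its end, in the units of the state.
- arm.observe(): the state, without advancing time (a new reading comes with each control period).
- get_image(name): name is "scene" or "top" or "wrist"; returns the picture (480x640x3 uint8, red, green, blue); there is no depth.
- camera_model(name): a dict with "fx", "fy", "cx", "cy" (pixels), "k1" (the pictures are not rectified: a ray, as slopes to the right and down, at radius r is drawn at 1 + k1 r^2 times it, then the intrinsics apply), "position" and "orientation" of the camera in the world; the wrist camera has in their place "T_tool_cam" (4x4, takes a point from camera to tool coordinates, whose origin is the TCP and whose axes are the flange's). Camera axes: x right, y down, z forward; pixel columns grow to the right and rows downward; lengths in m; the calibration is good to about 2 mm. A picture is of the moment at which its call begins: read the wrist's pose just before it. camera_model takes no time and is no camera call.
- arm.sign_off(): hands the job in, once; it reports no verdict.
The state is a dict: "clock": time; "joints": joint angles; "dq": joint speeds; "joint_efforts": joint torques, N m; "position": TCP position; "ee_rot": TCP orientation; "force": force on the tool from outside, world axes, zero at the start; "ft_torque": the same for the moment, N m; "width": opening from 0.0 (shut) to 1.0 (fully open).
Only numpy, scipy, OpenCV 4.12 (cv2) and the standard library are available. Lean on these libraries where they do the work, as an engineer would, in place of code of your own. Each camera call takes 0.05 s, during which the arm holds its last target.

## Working session

There is one attempt and no reset: what is moved stays moved. The work goes in short steps, Python scripts to look and compute and a shell command to move; the robot and the scene stay as the last step left them, time stands still between calls to the robot, and variables do not carry over. Pictures are saved under pics/ and viewed, and the job is handed in when it is done.

```bash
mkdir -p pics; python3 - <<'E'
from cell import arm, get_image, camera_model
import cv2
print(arm.observe())
for n in ("scene","top","wrist"):
    cv2.imwrite(f"pics/{n}0.png", get_image(n)[:,:,::-1]); print(n,camera_model(n))
E
```

```text
{'clock': 0.0, 'joints': array([-1.39158103,  0.43520516,  0.02500323,  1.5741387 , -0.01158165,
        1.13402505, -0.07512895]), 'dq': array([ 5.30209226e-04,  7.10503396e-04, -7.36447681e-05,  1.10941494e-03,
       -3.74079914e-04, -1.61946987e-03, -3.29341559e-04]), 'joint_efforts': array([-8.35196133e-04, -6.67855811e+01,  9.84815732e-01, -3.14465833e+01,
       -6.05247100e-02,  4.29160742e-02,  1.73145072e-04]), 'position': array([0.17379208, 0.60008588, 0.4039401 ]), 'ee_rot': array([-4.41388219e-01, -3.11037601e+00,  2.56150883e-03]), 'force': array([-0.02088079, -0.49276625,  0.38315382]), 'ft_torque': array([-0.01116189,  0.02069531,  0.02772493]), 'width': 0.998936397789256}
scene {'fx': 433.26073583978626, 'fy': 433.26073583978626, 'cx': 322.48165727752564, 'cy': 237.66554815886974, 'k1': -0.0041799459056040085, 'position': array([ 0.91569587, -0.35775158,  0.88964852]), 'orientation': array([-2.29444364, -1.103802  ,  0.35377306])}
top {'fx': 519.6336767079872, 'fy': 519.6336767079872, 'cx': 308.525672927895, 'cy': 238.37655224830124, 'k1': -0.014353462066486392, 'position': array([ 0.37076642, -0.00983141,  1.40629697]), 'orientation': array([-2.15260405,  2.21254297, -0.04672146])}
wrist {'fx': 393.85363694958517, 'fy': 393.85363694958517, 'cx': 323.5673877047432, 'cy': 241.4017425997626, 'k1': -0.05106874643854438, 'T_tool_cam': array([[-1.00719245e-03, -9.56586174e-01, -2.91447897e-01,
         7.97315713e-02],
       [ 9.99999491e-01, -9.44573181e-04, -3.55556841e-04,
         3.87183973e-04],
       [ 6.48268914e-05, -2.91448106e-01,  9.56586639e-01,
         2.00395473e-02],
       [ 0.00000000e+00,  0.00000000e+00,  0.00000000e+00,
         1.00000000e+00]])}
```

View pics/scene0.png

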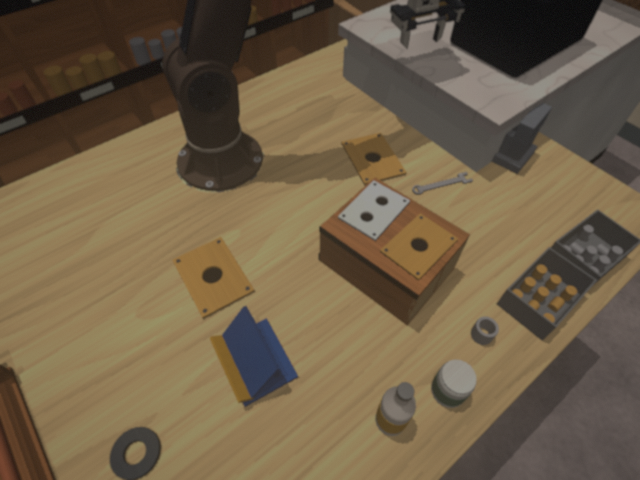

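View pics/top0.png

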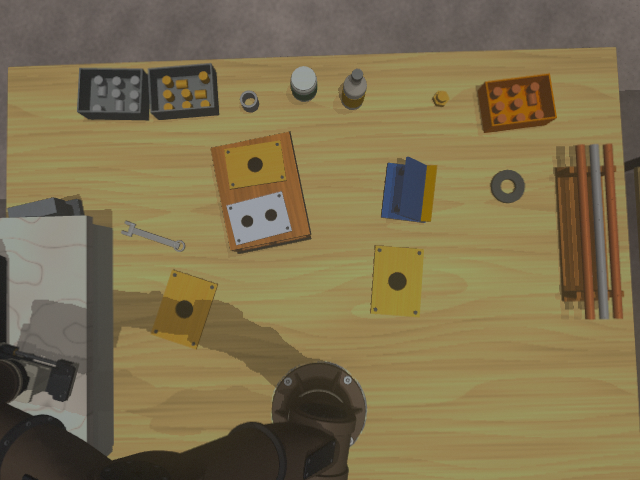

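View pics/wrist0.png

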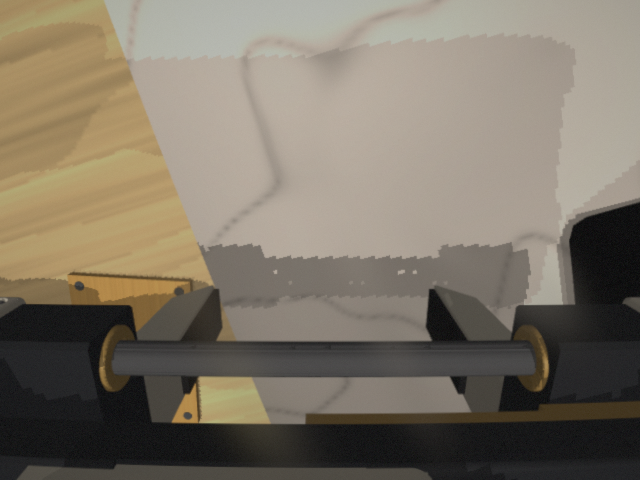

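The scene shows a brass plate at (419,245) and the white one at (373,208) on the riser. Two more brass plates lie on the table at (212,275) and (373,158). The top view has the same brass plates at (255,163) on the riser and at (185,308) and (397,280) on the table. The rest is at (409,190) in the top view. Next I'll measure the sizes.

```bash
cat > h.py <<'E'
import numpy as np, cv2
from scipy.spatial.transform import Rotation as R
from cell import arm, get_image, camera_model
def cam(name,st=None):
    m=camera_model(name)
    if name=="wrist":
        T=np.eye(4);T[:3,:3]=R.from_rotvec(st["ee_rot"]).as_matrix();T[:3,3]=st["position"]
        T=T@m["T_tool_cam"]
    else:
        T=np.eye(4);T[:3,:3]=R.from_rotvec(m["orientation"]).as_matrix();T[:3,3]=m["position"]
    return m,T
def rays(name,uv,st=None):
    m,T=cam(name,st); uv=np.atleast_2d(np.array(uv,float))
    d=np.c_[(uv[:,0]-m["cx"])/m["fx"],(uv[:,1]-m["cy"])/m["fy"]]; p=d.copy()
    for _ in range(10): p=d/(1+m["k1"]*(p**2).sum(1,keepdims=True))
    r=np.c_[p,np.ones(len(p))]@T[:3,:3].T
    return T[:3,3],r
def onz(name,uv,z,st=None):
    o,r=rays(name,uv,st); return o+r*((z-o[2])/r[:,2])[:,None]
def proj(name,P,st=None):
    m,T=cam(name,st); p=(np.atleast_2d(P)-T[:3,3])@T[:3,:3]; s=p[:,:2]/p[:,2:]
    s=s*(1+m["k1"]*(s**2).sum(1,keepdims=True)); return s*[m["fx"],m["fy"]]+[m["cx"],m["cy"]]
def tri(n1,uv1,n2,uv2,s1=None,s2=None):
    o1,r1=rays(n1,uv1,s1);o2,r2=rays(n2,uv2,s2);out=[]
    for a,b in zip(r1,r2):
        t=np.linalg.lstsq(np.c_[a,-b],o2-o1,rcond=None)[0];p,q=o1+a*t[0],o2+b*t[1];out.append(np.r_[(p+q)/2,np.linalg.norm(p-q)])
    return np.array(out)
E
python3 - <<'E'
from h import *
im=cv2.imread("pics/top0.png"); hsv=cv2.cvtColor(im,cv2.COLOR_BGR2HSV)
for p in [(240,170),(185,290),(385,260),(300,210),(430,190),(395,190),(300,300),(250,205),(235,185)]: print(p,hsv[p[1],p[0]])
def show(x0,y0,x1,y1,k,n,src=im): cv2.imwrite(n,cv2.resize(src[y0:y1,x0:x1],None,fx=k,fy=k,interpolation=cv2.INTER_CUBIC))
show(200,120,330,260,4,"pics/c_riser.png"); show(370,145,450,235,6,"pics/c_rest.png")
s=cv2.imread("pics/scene0.png"); show(200,290,310,410,5,"pics/c_rest_s.png",s)
show(310,170,480,325,4,"pics/c_riser_s.png",s)
E
```

```text
(240, 170) [ 21 176 154]
(185, 290) [ 21 175 153]
(385, 260) [ 23 167 154]
(300, 210) [ 15 165 147]
(430, 190) [ 22 236 135]
(395, 190) [114  69  74]
(300, 300) [ 24 110 153]
(250, 205) [108  20 163]
(235, 185) [ 21 170 153]
```

View pics/c_riser.png

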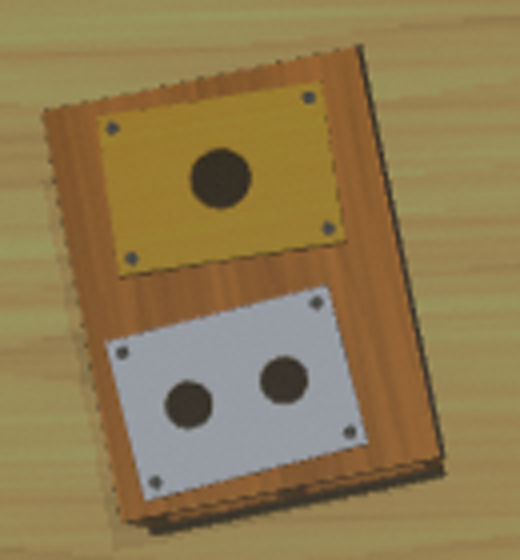

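View pics/c_rest.png

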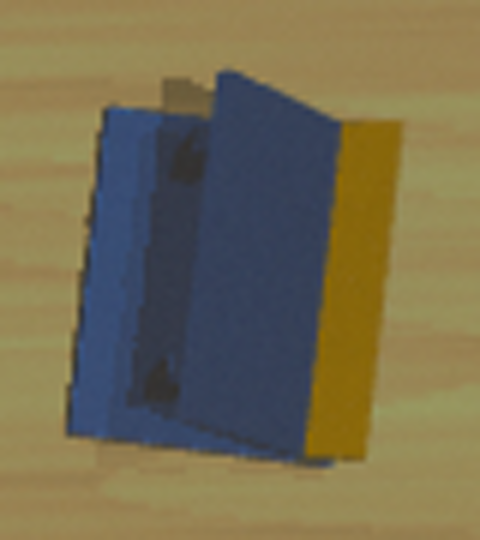

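View pics/c_rest_s.png

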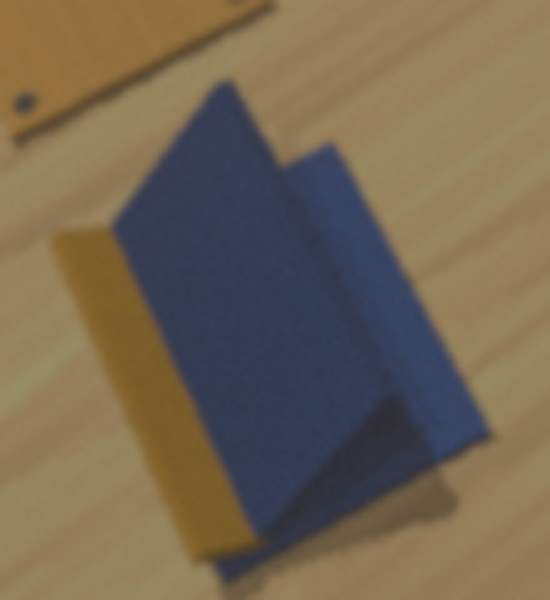

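View pics/c_riser_s.png

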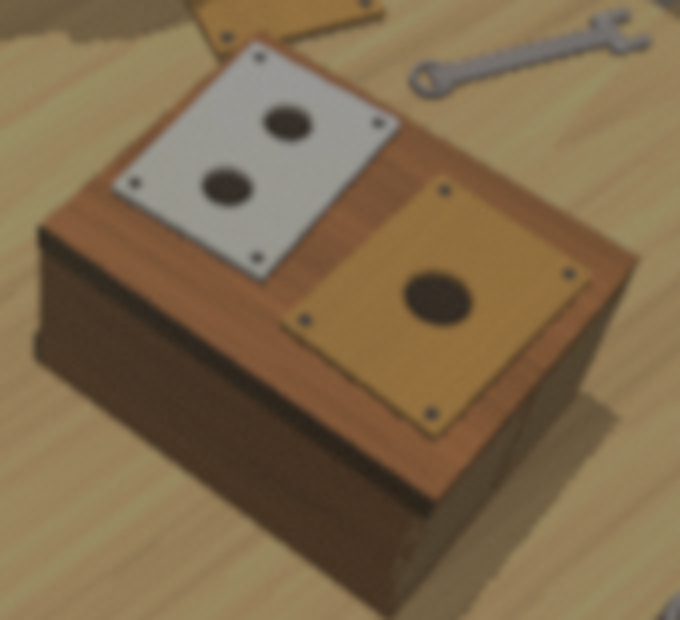

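```bash
cat > meas.py <<'E'
from h import *
def brass(im,zs=(0.148,0.010,0.010),name="top",minA=1500):
    hsv=cv2.cvtColor(im,cv2.COLOR_BGR2HSV)
    m=cv2.inRange(hsv,(19,158,90),(26,215,220)); m=cv2.morphologyEx(m,cv2.MORPH_OPEN,np.ones((3,3)));m=cv2.morphologyEx(m,cv2.MORPH_CLOSE,np.ones((5,5)))
    return m,[c for c in cv2.findContours(m,cv2.RETR_EXTERNAL,cv2.CHAIN_APPROX_NONE)[0] if cv2.contourArea(c)>minA]
def rect(P):
    (c,s,a)=cv2.minAreaRect((P[:,:2]*1000).astype(np.float32)); return c,s,a,cv2.boxPoints((c,s,a))
E
python3 - <<'E'
from meas import *
im=cv2.imread("pics/top0.png")
m,cs=brass(im)
for c in cs:
    u=c[:,0].mean(0)
    z=0.148 if abs(u[1]-163)<20 and u[0]<300 else 0.008
    r=rect(onz("top",c[:,0],z)); print("brass",u.round(),z,np.round(r[0],1),np.round(r[1],1),round(r[2],1)); print(r[3].round(1).tolist())
hsv=cv2.cvtColor(im,cv2.COLOR_BGR2HSV)
w=cv2.inRange(hsv,(90,0,110),(130,60,255)); w[:180]=0;w[260:]=0;w[:,:210]=0;w[:,320:]=0
w=cv2.morphologyEx(w,cv2.MORPH_OPEN,np.ones((3,3)))
c=max(cv2.findContours(w,0,1)[0],key=cv2.contourArea); r=rect(onz("top",c[:,0],0.148)); print("white",np.round(r[0],1),np.round(r[1],1),round(r[2],1),r[3].round(1).tolist())
# riser top corners by crop reading (crop/4 + offset)
cor=np.array([[43,112],[360,46],[442,460],[120,522]])/4+[200,120]
P=onz("top",cor,0.140); print("riser\n",P.round(4)); print(np.linalg.norm(np.diff(P[[0,1,2,3,0]],axis=0),axis=1))
sc=np.array([[38,230],[260,36],[637,262],[437,500]])/4+[310,170]
Ps=onz("scene",sc,0.140);print(Ps.round(4));print(np.linalg.norm(np.diff(Ps[[0,1,2,3,0]],axis=0),axis=1))
# rest: top view corners: corner far(x+), corner near, top far, top near
t=np.array([[341,121],[305,457],[222,71],[180,415]])/6+[370,145]
s=np.array([[260,540],[115,228],[392,395],[228,80]])/5+[200,290]
print("scene order: which end?")
print(tri("top",t,"scene",s).round(4)); print(tri("top",t,"scene",s[[1,0,3,2]]).round(4))
print(onz("top",t[:2],0.032).round(4),onz("scene",s[:2],0.032).round(4))
E
```

```text
brass [185. 309.] 0.008 [274.5 353.4] [129.2 182.2] 70.7
[[167.3000030517578, 322.3999938964844], [339.20001220703125, 262.3999938964844], [381.79998779296875, 384.29998779296875], [209.89999389648438, 444.3999938964844]]
brass [397. 281.] 0.008 [ 335.1 -220.6] [129.  179.9] 84.1
[[239.0, -275.5], [417.8999938964844, -294.1000061035156], [431.29998779296875, -165.8000030517578], [252.3000030517578, -147.1999969482422]]
brass [255. 164.] 0.148 [632.4 137.5] [100.8 139.8] 7.1
[[573.7999877929688, 200.6999969482422], [591.0999755859375, 61.900001525878906], [691.0999755859375, 74.4000015258789], [673.7999877929688, 213.10000610351562]]
white [500.2 130.7] [ 98.3 138.2] 13.0 [[436.79998779296875, 187.0], [467.79998779296875, 52.29999923706055], [563.5999755859375, 74.4000015258789], [532.5999755859375, 209.10000610351562]]
riser
 [[0.6779 0.2469 0.14  ]
 [0.7131 0.0494 0.14  ]
 [0.455  0.0057 0.14  ]
 [0.4226 0.2035 0.14  ]]
[0.20058513 0.26174804 0.20048591 0.25902747]
[[0.4642 0.0016 0.14  ]
 [0.4323 0.1961 0.14  ]
 [0.6825 0.2413 0.14  ]
 [0.7164 0.0508 0.14  ]]
[0.19702828 0.25415979 0.19348238 0.25688011]
scene order: which end?
[[ 6.412e-01 -3.078e-01  2.800e-02  2.300e-03]
 [ 4.924e-01 -2.854e-01  2.410e-02  4.700e-03]
 [ 6.501e-01 -2.440e-01  9.750e-02  7.000e-04]
 [ 5.039e-01 -2.209e-01  9.970e-02  3.000e-04]]
[[ 0.5966 -0.2841  0.2186  0.0356]
 [ 0.5327 -0.3164 -0.257   0.0641]
 [ 0.6038 -0.2322  0.2726  0.0422]
 [ 0.5478 -0.2342 -0.1507  0.065 ]]
[[ 0.6399 -0.3079  0.032 ]
 [ 0.4907 -0.286   0.032 ]] [[ 0.643  -0.307   0.032 ]
 [ 0.4974 -0.2841  0.032 ]]
```

Sizes settle it: the brass plate on the riser measures 100.8 x 139.8 mm, and the two on the table are about 129 x 181. So the one on the riser at top (255,163) is meant: it is the smallest and has one hole, as the enlarged crop shows. Next I compute the approach for the push on its +y edge.

```bash
cat >> h.py <<'E'
def delta(p,Rm,st=None):
    st=st or arm.observe(); R0=R.from_rotvec(st["ee_rot"]).as_matrix()
    return (R0.T@(np.array(p)-st["position"])*1000).round(1), R.from_matrix(R0.T@Rm).as_rotvec().round(3)
def toolR(z,y):
    z=np.array(z,float);z/=np.linalg.norm(z);y=np.array(y,float);y-=z*(y@z);y/=np.linalg.norm(y)
    return np.c_[np.cross(y,z),y,z]
log=lambda: open("log.txt","a").write(repr((arm.observe()["joints"].tolist(),arm.observe()["position"].tolist(),arm.observe()["ee_rot"].tolist()))+"\n")
E
python3 - <<'E'
from h import *
a=np.radians(7.1); log()
Rm=toolR([0,0,-1],[np.cos(a),np.sin(a),0])
print(delta([.621,.231,.39],Rm)); print(delta([.621,.231,.3215],Rm))
E
```

```text
(array([-532.3, -230.2,   14.5]), array([-1.000e-03,  1.000e-03,  1.165e+00]))
(array([-532.3, -230.1,   83. ]), array([-1.000e-03,  1.000e-03,  1.165e+00]))
```

```bash
python3 -m pendant '[[[-266,-115,0,0,0,0.58,0.3],[-266,-115,0,0,0,0.58,0.3],[-266,-115,0,0,0,0.58,0.3],[-266,-115,0,0,0,0.58,0.3]]]'; python3 -c "
from h import *;log();print(arm.observe()['joints'].round(3))"; python3 -m pendant '[[[-300,-130,0,0,0,0.63,0.3],[-300,-130,0,0,0,0.63,0.3],[-300,-130,0,0,0,0.63,0.3],[-300,-130,0,0,0,0.63,0.3],[-300,-130,0,0,0,0.63,0.3]]]';  python3 -c "
from h import *;log();print(arm.observe()['joints'].round(3))
a=np.radians(7.1);Rm=toolR([0,0,-1],[np.cos(a),np.sin(a),0])
print(delta([.621,.231,.39],Rm)); print(delta([.621,.231,.3215],Rm))"
```

```text
clock: 0.65
position: [0.3678, 0.4398, 0.4047]
ee_rot: [1.316, 2.852, 0.0]
force: [0.7, 0.7, 0.1]
width: 0.617
[-1.128  0.351  0.217  1.716 -0.084  1.084 -0.179]
clock: 1.27
position: [0.4591, 0.1408, 0.4048]
ee_rot: [2.133, 2.307, 0.001]
force: [0.9, -0.1, 0.1]
width: 0.351
[-0.807  0.2    0.476  1.943 -0.107  1.022 -0.204]
(array([ 77.3, 168.4,  14.9]), array([ 0.   , -0.   , -0.046]))
(array([ 77.3, 168.4,  83.4]), array([ 0.   , -0.   , -0.046]))
```

The second call ran along the already-turned axes, which did no harm because the tool is high and clear. Now I correct to the approach point.

```bash
python3 -m pendant '[[[77,168,15,0,0,-0.046,0.3],[77,168,15,0,0,-0.046,0.3],[77,168,15,0,0,-0.046,0.3],[77,168,15,0,0,-0.046,0.3]]]'; python3 - <<'E'
from h import *
log();st=arm.observe();print(st['joints'].round(3),st['position'])
im=get_image("wrist");cv2.imwrite("pics/w1.png",im[:,:,::-1])
a=np.radians(7.1);Rm=toolR([0,0,-1],[np.cos(a),np.sin(a),0])
print(delta([.621,.231,.3215],Rm,st))
P=np.array([[.5738,.2007,.148],[.6738,.2131,.148]]);print(proj("wrist",P,st))
E
```

```text
clock: 1.78
position: [0.6225, 0.2353, 0.3868]
ee_rot: [-2.076, -2.358, 0.004]
force: [-0.4, -0.5, 0.9]
width: 0.35
[-0.726  0.538  0.45   1.512 -0.245  1.15  -0.103] [0.62252563 0.23529922 0.38678981]
(array([-4. , -1.9, 65.3]), array([-0.002,  0.002,  0.003]))
[[239.33880201 304.93250526]
 [403.59470126 305.56670584]]
```

View pics/w1.png

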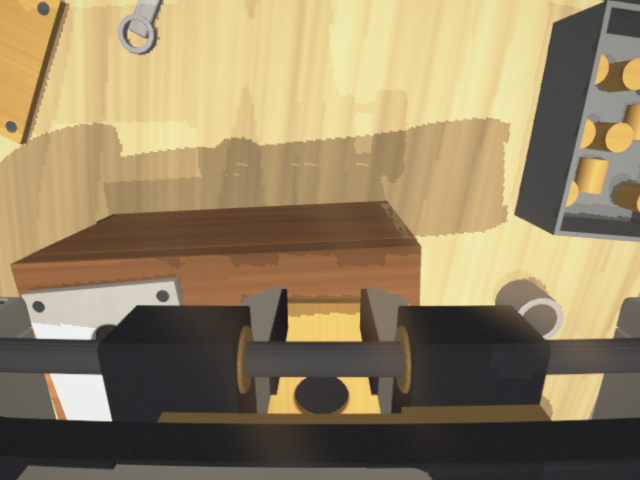

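The plate's near edge sits at row ~302 between the fingers, and the measured pose predicted 305, so they agree. Descending in front of the edge.

```bash
python3 -m pendant '[[[-3,-1,60,0,0,0,0.3],[-3,-1,60,0,0,0,0.3],[-3,-1,60,0,0,0,0.3]]]'; python3 - <<'E'
from h import *
log();st=arm.observe();print(st['joints'].round(3),st['position'].round(4),st['force'])
a=np.radians(7.1);Rm=toolR([0,0,-1],[np.cos(a),np.sin(a),0])
print(delta([.621,.231,.3215],Rm,st))
E
```

```text
clock: 2.2
position: [0.6198, 0.2293, 0.3318]
ee_rot: [2.079, 2.355, 0.002]
force: [-0.1, 0.3, 0.2]
width: 0.348
[-0.711  0.577  0.432  1.591 -0.27   1.032 -0.077] [0.6198 0.2293 0.3318] [-0.11084376  0.33201219  0.18536516]
(array([ 1.5,  1.4, 10.3]), array([ 0.001, -0.001,  0.001]))
```

```bash
python3 -m pendant '[[[0,1,9,0,0,0,0.3],[0,1,9,0,0,0,0.3]]]'; python3 - <<'E'
from h import *
log();st=arm.observe();print(st['position'].round(4),st['force'].round(2))
im=get_image("scene");cv2.imwrite("pics/s1.png",cv2.resize(im[150:330,300:500,::-1],None,fx=4,fy=3.3))
E
```

```text
clock: 2.45
position: [0.6208, 0.2298, 0.3213]
ee_rot: [2.078, 2.356, 0.001]
force: [0.1, -0.5, 0.0]
width: 0.351
[0.6208 0.2298 0.3213] [ 0.11 -0.53  0.  ]
```

View pics/s1.png

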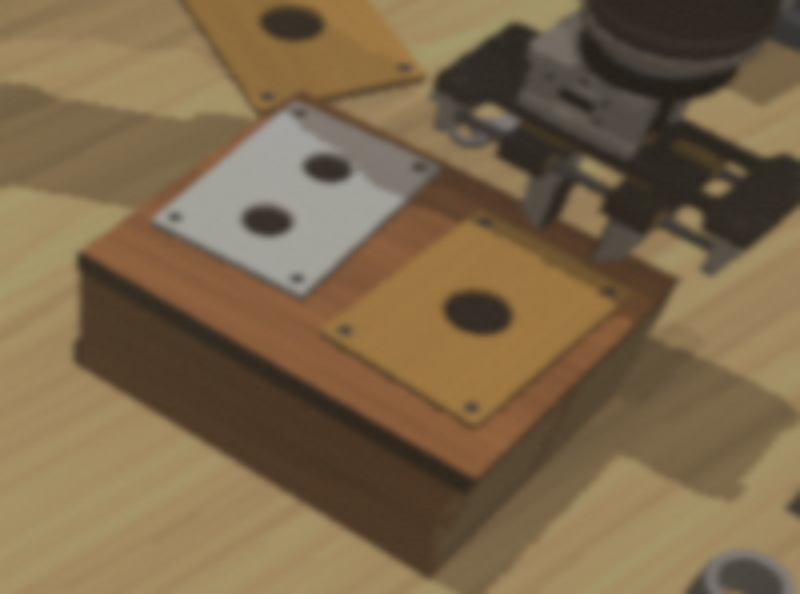

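```bash
python3 -m pendant '[[[-10,0,0,0,0,0,0.3],[-18,0,0,0,0,0,0.3],[-26,0,0,0,0,0,0.3],[-34,0,0,0,0,0,0.3],[-42,0,0,0,0,0,0.3],[-50,0,0,0,0,0,0.3],[-58,0,0,0,0,0,0.3],[-62,0,0,0,0,0,0.3]]]'; python3 - <<'E'
from meas import *
log();st=arm.observe();print(st['position'].round(4),st['force'].round(2))
im=get_image("scene");cv2.imwrite("pics/s2.png",cv2.resize(im[150:330,300:500,::-1],None,fx=4,fy=3.3))
E
```

```text
clock: 3.5
position: [0.6286, 0.1674, 0.3207]
ee_rot: [2.079, 2.355, -0.0]
force: [-0.6, 1.6, 2.5]
width: 0.35
[0.6286 0.1674 0.3207] [-0.58  1.65  2.49]
```

View pics/s2.png

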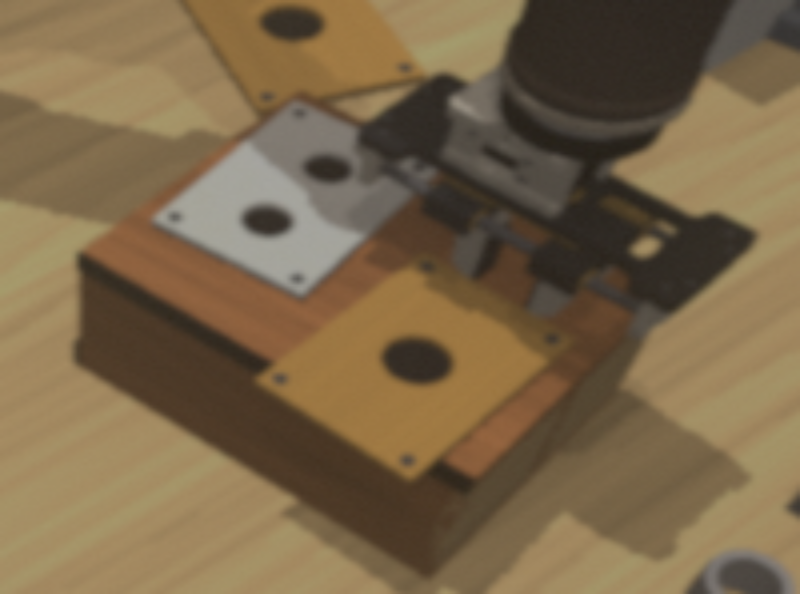

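The plate slides squarely and its end is already past the trim. I push another 28 mm.

```bash
python3 -m pendant '[[[-8,0,-0.5,0,0,0,0.3],[-16,0,-0.5,0,0,0,0.3],[-24,0,-0.5,0,0,0,0.3],[-28,0,-0.5,0,0,0,0.3],[-28,0,-0.5,0,0,0,0.3]]]'; python3 - <<'E'
from meas import *
log();st=arm.observe();print(st['position'].round(4),st['force'].round(2))
im=get_image("scene")[:,:,::-1];cv2.imwrite("pics/s3.png",cv2.resize(im[150:330,300:500],None,fx=4,fy=3.3));cv2.imwrite("pics/s3f.png",im)
cv2.imwrite("pics/top3.png",get_image("top")[:,:,::-1])
E
```

```text
clock: 4.18
position: [0.6321, 0.1397, 0.3213]
ee_rot: [2.079, 2.355, -0.0]
force: [-0.3, -0.3, 0.3]
width: 0.354
[0.6321 0.1397 0.3213] [-0.35 -0.26  0.29]
```

View pics/s3.png

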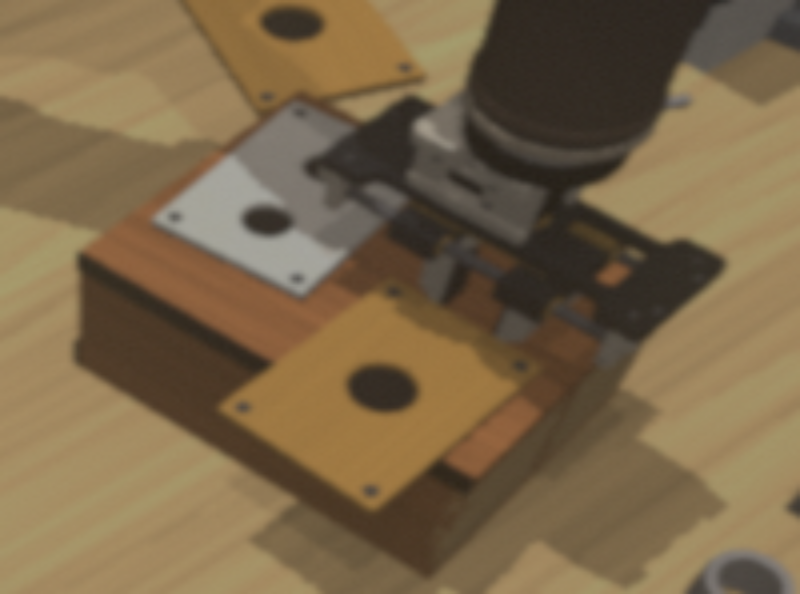

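View pics/top3.png

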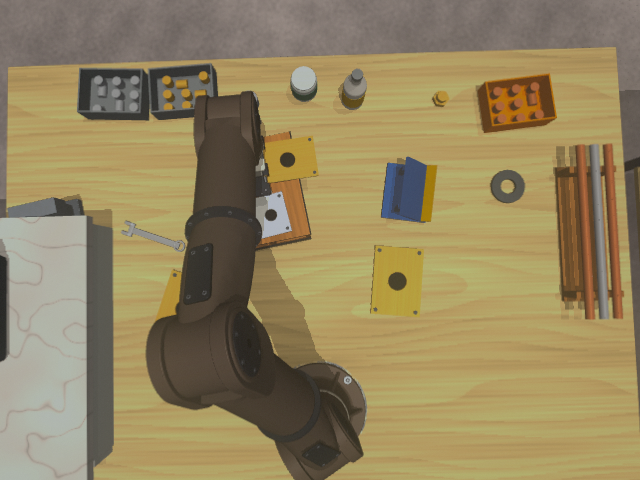

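The plate now overhangs by about a third, flat and square. I back off, lift and measure it.

```bash
python3 -m pendant '[[[15,0,-10,0,0,0,-0.2],[20,0,-60,0,0,0,-0.2],[20,0,-110,0,0,0,-0.2],[20,0,-110,0,0,0,-0.2]]]'; python3 - <<'E'
from meas import *
log();st=arm.observe();print(st['joints'].round(3))
im=get_image("top")[:,:,::-1].copy();cv2.imwrite("pics/top4.png",im)
s=get_image("scene")[:,:,::-1].copy();cv2.imwrite("pics/s4.png",s)
for n,i in(("top",im),("scene",s)):
  if n=="top":
    m,cs=brass(i)
    for c in cs: 
        r=rect(onz(n,c[:,0],.148));print(n,c[:,0].mean(0).round(),np.round(r[0],1),np.round(r[1],1),round(r[2],1),r[3].round(1).tolist())
  for (u,v) in [(288,160)] if n=="top" else [(395,267)]:
    g=cv2.cvtColor(i,cv2.COLOR_BGR2GRAY)[v-25:v+25,u-25:u+25]; b=(g<70).astype(np.uint8)
    k,l,stt,cen=cv2.connectedComponentsWithStats(b); 
    for q in range(1,k):
        if stt[q,4]>60: print(n,"hole",stt[q,4],cen[q]+[u-25,v-25],onz(n,cen[q]+[u-25,v-25],.147).round(4))
data=[eval(l) for l in open("log.txt")]
for d in data: print(np.round(d[0],3).tolist(),np.round(d[1],3).tolist())
cv2.imwrite("pics/s4c.png",cv2.resize(s[150:330,300:500],None,fx=4,fy=3.3))
E
```

```text
clock: 4.78
position: [0.6303, 0.1615, 0.4365]
ee_rot: [2.074, 2.354, 0.012]
force: [0.4, -0.2, -0.8]
width: 0.598
[-0.638  0.473  0.471  1.491 -0.223  1.222 -0.01 ]
top [397. 280.] [ 338.7 -199.6] [116.2 161.9] 84.1 [[252.1999969482422, -249.0], [413.20001220703125, -265.70001220703125], [425.20001220703125, -150.1999969482422], [264.20001220703125, -133.39999389648438]]
top [287. 160.] [642.   58.3] [100.4 139.9] 7.7 [[582.9000244140625, 120.9000015258789], [601.5999755859375, -17.799999237060547], [701.0999755859375, -4.400000095367432], [682.4000244140625, 134.3000030517578]]
top hole 161 [287.09937888 159.37888199] [[0.642  0.0579 0.147 ]]
scene hole 175 [395.07428571 267.22857143] [[0.6432 0.055  0.147 ]]
[-1.392, 0.435, 0.025, 1.574, -0.012, 1.134, -0.075] [0.174, 0.6, 0.404]
[-1.128, 0.351, 0.217, 1.716, -0.084, 1.084, -0.179] [0.368, 0.44, 0.405]
[-0.807, 0.2, 0.476, 1.943, -0.107, 1.022, -0.204] [0.459, 0.141, 0.405]
[-0.726, 0.538, 0.45, 1.512, -0.245, 1.15, -0.103] [0.623, 0.235, 0.387]
[-0.711, 0.577, 0.432, 1.591, -0.27, 1.032, -0.077] [0.62, 0.229, 0.332]
[-0.708, 0.589, 0.428, 1.598, -0.275, 1.014, -0.073] [0.621, 0.23, 0.321]
[-0.622, 0.573, 0.431, 1.63, -0.272, 0.999, 0.021] [0.629, 0.167, 0.321]
[-0.582, 0.567, 0.432, 1.638, -0.271, 0.996, 0.063] [0.632, 0.14, 0.321]
[-0.638, 0.473, 0.471, 1.491, -0.223, 1.222, -0.01] [0.63, 0.162, 0.437]
```

View pics/s4c.png

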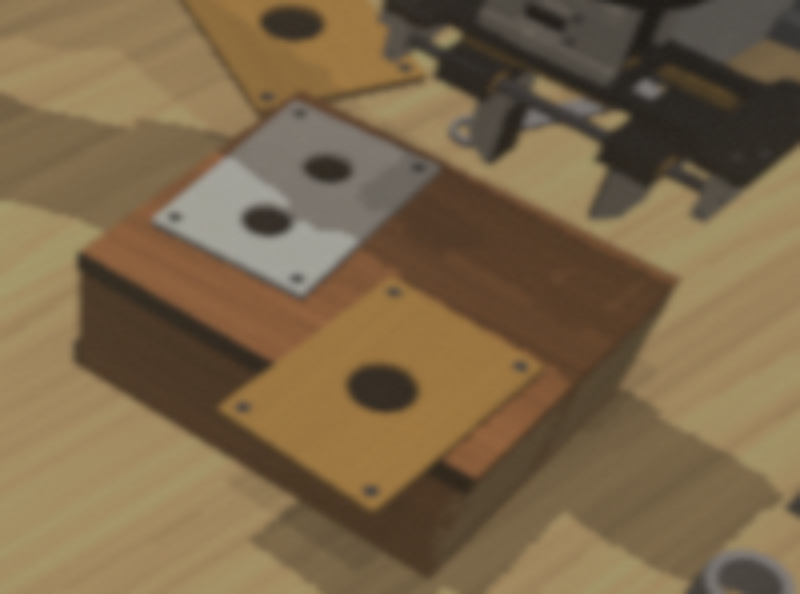

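The plate centre is at (0.642, 0.058), riser y ≈ -0.079, so it overhangs ~49 mm, yaw 7.5°. Next I fit a simple kinematic model to the logged joints and poses to see which arm poses are reachable for a level grasp.

```bash
cat > fk.py <<'E'
from h import *
import itertools
from scipy.optimize import least_squares
data=[eval(l) for l in open("log.txt")]
def T(rv=(0,0,0),p=(0,0,0)):
    M=np.eye(4);M[:3,:3]=R.from_rotvec(rv).as_matrix();M[:3,3]=p;return M
def fk(q,S,P):
    h,L1,L2,Lt,a0,a1,a2,psi,phi,bx,by=P
    M=T((0,0,psi),(bx,by,0))@T((0,0,S[0]*q[0]),(0,0,0))@T((0,q[1],0),(0,0,h))
    # a0: shoulder offset
    M=T((0,0,psi),(bx,by,0))@T((0,0,S[0]*q[0]))@T((0,q[1],0),(a0,0,h))@T((0,0,S[1]*q[2]))@T((0,q[3],0),(a1,0,L1))@T((0,0,S[2]*q[4]),(-a1,0,0))@T((0,q[5],0),(0,0,L2))@T((0,0,S[3]*q[6]),(a2,0,Lt))@T((0,0,phi))
    return M
def res(P,S,reg=1e-3):
    o=[]
    for q,p,r in data:
        M=fk(q,S,P);o+=list((M[:3,3]-p)*10);o+=list(R.from_matrix(M[:3,:3].T@R.from_rotvec(r).as_matrix()).as_rotvec()*2)
    return np.array(o+list(np.array([P[4],P[5],P[6],P[9],P[10]])*reg*10))
if __name__=="__main__":
    best=[]
    for S in itertools.product((1,-1),repeat=4):
        for phi in (np.pi/2,-np.pi/2,0,np.pi):
            f=least_squares(res,[.35,.42,.42,.2,0,0,0,0,phi,0,0],args=(S,));best.append((f.cost,S,f.x))
    best.sort(key=lambda b:b[0])
    for b in best[:3]:print(b[0],b[1],b[2].round(4).tolist())
    import pickle;pickle.dump(best[0],open("fk.pkl","wb"))
    print(np.abs(res(best[0][2],best[0][1])[:-5].reshape(-1,6)).max(0)/[10,10,10,2,2,2])
E
python3 fk.py
```

```text
0.0023704646510725874 (-1, -1, -1, -1) [0.2249, 0.5575, 0.4239, 0.1425, -0.0769, -0.004, -0.059, -0.0416, 1.5292, 0.0304, 0.0205]
0.002370464651072695 (-1, -1, -1, -1) [0.2249, 0.5575, 0.4239, 0.1425, -0.0769, -0.004, -0.059, -0.0416, -4.754, 0.0304, 0.0205]
0.0023704646510732327 (-1, -1, -1, -1) [0.2249, 0.5575, 0.4239, 0.1425, -0.0769, -0.004, -0.059, -0.0416, 1.5292, 0.0304, 0.0205]
[2.00863814e-03 1.99484441e-03 2.11082595e-03 7.69831767e-05
 3.48077467e-04 1.33554907e-06]
```

```bash
python3 - <<'E'
from fk import *
for reg in (0.01,.1,1,100):
    f=least_squares(res,[.35,.42,.42,.2,0,0,0,0,np.pi/2,0,0],args=((-1,)*4,reg));print(reg,f.x.round(4).tolist(),(np.abs(res(f.x,(-1,)*4)[:-5].reshape(-1,6)).max(0)/[10,10,10,2,2,2]).round(5))
E
```

```text
0.01 [0.2229, 0.5574, 0.424, 0.1403, -0.076, -0.0039, -0.0583, -0.0418, 1.529, 0.0302, 0.0202] [2.01e-03 2.00e-03 2.12e-03 8.00e-05 3.50e-04 0.00e+00]
0.1 [0.1338, 0.5512, 0.43, 0.0447, -0.0361, 0.0003, -0.0246, -0.053, 1.5178, 0.0214, 0.0067] [0.00238 0.00545 0.00254 0.0001  0.00044 0.     ]
1 [0.2859, 0.555, 0.4318, 0.1998, -0.0001, 0.0016, -0.0006, -0.0727, 1.4981, 0.0067, -0.0024] [0.00715 0.00844 0.00284 0.00013 0.00061 0.     ]
100 [0.4808, 0.5652, 0.4348, 0.4016, 0.0, 0.0, -0.0, -0.0818, 1.489, 0.0, -0.0] [0.01125 0.00787 0.00319 0.00014 0.00069 0.     ]
```

```bash
cat > plan.py <<'E'
from fk import *
import pickle
S=(-1,)*4; P=pickle.load(open("fk.pkl","rb"))[2] 
lo=np.array([-2.62,-.44,-1.27,.08,-1.32,.12,-2.74])+.04; hi=np.array([2.62,2.09,1.32,2.57,4.46,2,2.74])-.04
c,s=np.cos,np.sin
pa=np.radians(7.5); Rp0=np.c_[[c(pa),s(pa),0],[-s(pa),c(pa),0],[0,0,1]]; pc=np.array([.642,.0583,.140])
ra=np.radians(-8.5);b=np.radians(50)
rx=np.array([c(ra),s(ra),0]);h_=np.array([-s(ra),c(ra),0]);ry=h_*c(b)+np.array([0,0,s(b)]);rz=np.cross(rx,ry)
ro=np.array([.5675,-.2963,.032])
Rp1=np.c_[rx,-ry,-rz]; pf=ro+.071*ry+.0085*rz
def grasp(yaw,gx=0,gy=-.048,flip=0):
    z=[c(yaw),s(yaw),0]; Rg=toolR(z,[0,0,-1 if flip else 1]); g=pc+Rp0@[gx,gy,.004]
    return Rg, g-.159*Rg[:,2]
def place(Rg,pg,up=0.,out=0.):
    A=Rp1@Rp0.T; return A@Rg, pf+A@(pg-pc)+up*ry+out*rz
def err(q,Rt,pt):
    M=fk(q,S,P); return np.r_[(M[:3,3]-pt)*5,R.from_matrix(M[:3,:3].T@Rt).as_rotvec()]
def ik(Rt,pt,q0,w=1e-3):
    f=least_squares(lambda q:np.r_[err(q,Rt,pt),w*(q-q0)],np.clip(q0,lo+1e-6,hi-1e-6),bounds=(lo,hi)); return f.x,np.abs(err(f.x,Rt,pt)).max()
def pts(q):
    M=T((0,0,P[7]),(P[9],P[10],0))@T((0,0,-q[0]))@T((0,q[1],0),(P[4],0,P[0])); sh=M[:3,3]
    M=M@T((0,0,-q[2]))@T((0,q[3],0),(P[5],0,P[1])); el=M[:3,3]; M=M@T((0,0,-q[4]),(-P[5],0,0))@T((0,q[5],0),(0,0,P[2])); return sh,el,M[:3,3]
E
python3 - <<'E'
from plan import *
rng=np.random.default_rng(0)
for yd in (20,35,50,70,90):
  for fl in (0,1):
    Rg,pg=grasp(np.radians(yd),flip=fl);Rf,pF=place(Rg,pg)
    for nm,Rt,pt in(("g",Rg,pg),("p",Rf,pF)):
        sol=[]
        for k in range(25):
            q,e=ik(Rt,pt,rng.uniform(lo,hi))
            if e<.01 and not any(np.abs(q-x).max()<.5 for x in sol): sol.append(q)
        print(yd,fl,nm,pt.round(3),Rt[:,2].round(2),len(sol))
        for q in sol[:4]: print("    ",q.round(2),"el",pts(q)[1].round(2),"wr",pts(q)[2].round(2))
E
```

```text
20 0 g [ 0.499 -0.044  0.144] [0.94 0.34 0.  ] 3
     [-0.28  0.88  0.57  2.31  3.6   1.73  2.7 ] el [0.37 0.11 0.58] wr [ 0.36 -0.07  0.2 ]
     [-0.86  1.51  1.28  2.39  3.06  1.92  1.79] el [0.36 0.37 0.26] wr [ 0.35 -0.04  0.16]
     [ 1.11  1.07 -0.93  2.26  3.93  0.93 -2.7 ] el [ 0.19 -0.36  0.5 ] wr [ 0.37 -0.12  0.2 ]
20 0 p [ 0.428 -0.179  0.152] [ 0.95 -0.28 -0.17] 3
     [ 0.3   0.7   0.19  2.35  3.35  1.33 -1.04] el [ 0.3  -0.07  0.65] wr [ 0.31 -0.13  0.23]
     [-0.28  0.87  0.76  2.39  3.25  1.41 -1.47] el [0.37 0.11 0.58] wr [ 0.31 -0.11  0.23]
     [ 1.62  1.3  -1.23  2.38  3.29  0.96  0.26] el [-0.02 -0.44  0.38] wr [ 0.28 -0.19  0.2 ]
20 1 g [ 0.499 -0.044  0.144] [0.94 0.34 0.  ] 5
     [-0.24  0.86  0.53  2.3   3.62  1.72 -0.41] el [0.37 0.09 0.59] wr [ 0.36 -0.07  0.2 ]
     [ 1.3   1.35 -1.23  2.24  3.78  0.65  0.82] el [ 0.13 -0.44  0.35] wr [ 0.38 -0.13  0.18]
     [ 0.97  0.95 -0.75  2.26  3.94  1.07  0.3 ] el [ 0.23 -0.3   0.55] wr [ 0.37 -0.11  0.2 ]
     [ 0.31  0.78 -0.04  2.26  3.82  1.47 -0.09] el [ 0.32 -0.09  0.62] wr [ 0.36 -0.09  0.2 ]
20 1 p [ 0.4
[... 4544 characters left out ...]
   1.37 -1.14  1.53 -0.36  1.3  -1.19] el [ 0.22 -0.41  0.34] wr [ 0.59 -0.29  0.17]
     [ 0.73  1.06 -0.45  1.46 -0.92  1.63 -0.79] el [ 0.32 -0.27  0.5 ] wr [ 0.61 -0.29  0.19]
     [ 0.35  1.02  0.15  1.43 -1.27  1.96 -0.64] el [ 0.4  -0.13  0.52] wr [ 0.62 -0.29  0.19]
90 1 p [ 0.573 -0.121  0.247] [ 0.03 -0.65 -0.76] 4
     [ 0.16  0.57 -0.07  1.86  1.05  0.87 -2.33] el [ 0.24 -0.02  0.7 ] wr [ 0.52 -0.05  0.38]
     [-0.83  0.98  1.23  1.96 -0.39  0.58 -1.26] el [0.3  0.3  0.54] wr [ 0.52 -0.01  0.34]
     [-0.26  0.6   0.45  1.89  0.74  0.69 -2.15] el [0.26 0.07 0.69] wr [ 0.51 -0.05  0.37]
     [ 0.63  0.64 -0.66  1.87  1.31  1.14 -2.44] el [ 0.23 -0.14  0.67] wr [ 0.52 -0.06  0.38]
```

```bash
cat >> plan.py <<'E'
YAW=np.radians(32); Rg,pg=grasp(YAW,gy=-.052,flip=1); Rf,pF=place(Rg,pg)
E
python3 - <<'E'
from plan import *
q0=arm.observe()["joints"]
pre=pg-.09*Rg[:,2]; hi_=pre+[0,0,.2]
seed=np.array([.19,.81,.24,2.15,4.0,1.6,-.3])
qg,e=ik(Rg,pg,seed,.02);print("grasp",qg.round(2),e,pg.round(3))
qp,e=ik(Rg,pre,qg,.02);print("pre",qp.round(2),e)
qh,e=ik(Rg,hi_,qp,.02);print("high",qh.round(2),e,hi_.round(3),pts(qh)[2].round(2))
print("place",pF.round(3)); q=qh
# path grasp->place
lift=pg+[0,0,.15]; up_R,up_p=place(Rg,pg,up=.1,out=0.02)
ql,e=ik(Rg,lift,qg,.02);print("lift",ql.round(2),e)
from scipy.spatial.transform import Slerp
q=ql
rv=R.from_matrix(Rp1@Rp0.T).as_rotvec();print("rot",rv.round(3))
for t in np.linspace(0,1,9):
    # rotate plate about its x, then blend
    Rt=R.from_rotvec(R.from_matrix(Rp1@Rp0.T@Rg@Rg.T).as_rotvec()*t).as_matrix()@Rg; pt=lift*(1-t)+(up_p+[0,0,.1])*t
    q,e=ik(Rt,pt,q,.01);print(t,q.round(2),round(e,4),pt.round(2))
q,e=ik(up_R,up_p,q,.01);print("above",q.round(2),e,up_p.round(3));q,e=ik(Rf,pF,q,.01);print("place",q.round(2),e)
print("joint path")
for t in np.linspace(0,1,9):
    qq=q0*(1-t)+qh*t;M=fk(qq,S,P);print(round(t,2),qq.round(2),M[:3,3].round(3),"z",M[:3,2].round(2),"tip",(M[:3,3]+.178*M[:3,2]).round(2),"wr",pts(qq)[2].round(2))
E
```

```text
grasp [ 0.17  0.81  0.24  2.17  4.06  1.61 -0.29] 2.5417569575809525e-05 [ 0.514 -0.078  0.144]
pre [ 0.3   0.81  0.34  2.27  4.25  1.75 -0.23] 9.064934794757817e-05
high [ 0.23  0.35  0.36  2.24  4.31  1.45 -0.61] 0.0002590112760047594 [ 0.438 -0.125  0.344] [ 0.3  -0.17  0.39]
place [ 0.442 -0.158  0.18 ]
lift [ 0.12  0.5   0.27  2.16  4.11  1.38 -0.52] 0.00018047714982776696
rot [-2.273  0.02  -0.148]
0.0 [ 0.12  0.5   0.27  2.16  4.11  1.38 -0.52] 0.0 [ 0.51 -0.08  0.29]
0.125 [ 0.06  0.44  0.31  2.16  4.16  1.2  -0.35] 0.0 [ 0.51 -0.08  0.3 ]
0.25 [-0.    0.38  0.34  2.16  4.17  1.   -0.16] 0.0 [ 0.5  -0.09  0.31]
0.375 [-0.07  0.34  0.36  2.15  4.15  0.79  0.05] 0.0 [ 0.49 -0.09  0.32]
0.5 [-0.14  0.3   0.38  2.15  4.05  0.59  0.33] 0.0001 [ 0.48 -0.09  0.33]
0.625 [-0.22  0.28  0.42  2.14  3.85  0.42  0.71] 0.0001 [ 0.47 -0.1   0.34]
0.75 [-0.35  0.26  0.54  2.14  3.51  0.33  1.24] 0.0002 [ 0.47 -0.1   0.35]
0.875 [-0.48  0.24  0.68  2.16  3.1   0.34  1.86] 0.0003 [ 0.46 -0.11  0.36]
1.0 [-0.54  0.21  0.73  2.2   2.8   0.46  2.38] 0.0001 [ 0.45 -0.11  0.37]
above [-0.43  0.43 
[... 694 characters left out ...]
49]
0.5 [-0.2   0.42  0.41  1.87  2.04  1.34 -0.31] [ 0.562 -0.201  0.476] z [ 0.27 -0.9   0.34] tip [ 0.61 -0.36  0.54] wr [ 0.48 -0.07  0.47]
0.62 [-0.1   0.4   0.4   1.96  2.61  1.37 -0.39] [ 0.555 -0.21   0.478] z [ 0.56 -0.63  0.54] tip [ 0.65 -0.32  0.57] wr [ 0.44 -0.11  0.45]
0.75 [ 0.01  0.38  0.39  2.05  3.18  1.39 -0.46] [ 0.54  -0.193  0.452] z [ 0.82 -0.24  0.52] tip [ 0.69 -0.24  0.54] wr [ 0.4  -0.14  0.43]
0.88 [ 0.12  0.37  0.37  2.14  3.74  1.42 -0.54] [ 0.503 -0.162  0.403] z [0.94 0.16 0.3 ] tip [ 0.67 -0.13  0.46] wr [ 0.35 -0.16  0.41]
1.0 [ 0.23  0.35  0.36  2.24  4.31  1.45 -0.61] [ 0.438 -0.125  0.344] z [0.85 0.53 0.  ] tip [ 0.59 -0.03  0.34] wr [ 0.3  -0.17  0.39]
```

```bash
sed -i 's/YAW=np.radians(32)/YAW=np.radians(28)/' plan.py; cat >> plan.py <<'E'
pre=pg-.07*Rg[:,2]; high=pre+[0,0,.2]
def knots(qT,n,k):
    st=arm.observe(); q0=st["joints"]; M0=fk(q0,S,P)
    for t in np.arange(1,k+1)/n:
        M=fk(q0*(1-t)+qT*t,S,P); 
        d=M0[:3,:3].T@(M[:3,3]-M0[:3,3])*1000; r=R.from_matrix(M0[:3,:3].T@M[:3,:3]).as_rotvec()
        print(d.round().astype(int).tolist(),r.round(2).tolist(),M[:3,3].round(2))
E
python3 - <<'E'
from plan import *
seed=np.array([.19,.81,.24,2.15,4.0,1.6,-.3])
qg,e=ik(Rg,pg,seed,.02);print(qg.round(2),e); qp,e=ik(Rg,pre,qg,.02);print(qp.round(2),e);qh,e=ik(Rg,high,qp,.02);print(qh.round(3).tolist(),e)
np.save("qh.npy",qh); knots(qh,16,6)
E
```

```text
[ 0.16  0.8   0.22  2.21  3.97  1.59 -0.26] 2.6775576918294994e-05
[ 0.25  0.8   0.29  2.3   4.11  1.71 -0.21] 7.068468583114593e-05
[0.184, 0.332, 0.304, 2.259, 4.175, 1.35, -0.574] 0.00029705221844392166
[-62, -16, 13] [0.06, -0.25, -0.01] [0.62 0.1  0.42]
[-121, -33, 17] [0.12, -0.5, -0.04] [0.61 0.04 0.41]
[-174, -51, 15] [0.18, -0.74, -0.07] [ 0.6  -0.02  0.41]
[-221, -67, 8] [0.23, -0.97, -0.13] [ 0.59 -0.07  0.42]
[-261, -81, -2] [0.28, -1.2, -0.2] [ 0.58 -0.11  0.43]
[-292, -92, -14] [0.33, -1.42, -0.3] [ 0.57 -0.14  0.44]
```

```bash
python3 -m pendant '[[[-62,-16,0,0.06,-0.25,-0.01,-0.2],[-62,-16,0,0.06,-0.25,-0.01,-0.2],[-121,-33,5,0.12,-0.5,-0.04,-0.2],[-121,-33,5,0.12,-0.5,-0.04,-0.2],[-174,-51,10,0.18,-0.74,-0.07,-0.2],[-174,-51,10,0.18,-0.74,-0.07,-0.2],[-221,-67,8,0.23,-0.97,-0.13,-0.2],[-221,-67,8,0.23,-0.97,-0.13,-0.2],[-221,-67,8,0.23,-0.97,-0.13,-0.2]]]'; python3 - <<'E'
from plan import *
log();st=arm.observe();print(st['joints'].round(3),st["position"].round(3)); M=fk(st['joints'],S,P);print("model err",(M[:3,3]-st["position"]).round(3),R.from_matrix(M[:3,:3].T@R.from_rotvec(st["ee_rot"]).as_matrix()).as_rotvec().round(4))
E
python3 fk.py
```

```text
clock: 6.0
position: [0.5903, -0.0662, 0.4217]
ee_rot: [1.43, 1.879, -1.05]
force: [0.6, -0.5, 0.4]
width: 0.594
[-0.779  0.565  0.805  1.759  0.659  1.158 -0.1  ] [ 0.59  -0.066  0.422]
model err [-0.005  0.037 -0.046] [-0.0331 -0.0112  0.019 ]
0.017296244890231117 (-1, -1, -1, -1) [0.2795, 0.5444, 0.4401, 0.1838, -0.0274, 0.0117, 0.0026, -0.0479, -4.7581, 0.0222, -0.0009]
0.017296244890231124 (-1, -1, -1, -1) [0.2795, 0.5444, 0.4401, 0.1838, -0.0274, 0.0117, 0.0026, -0.0479, 1.5251, 0.0222, -0.0009]
0.01729624489023208 (-1, -1, -1, -1) [0.2795, 0.5444, 0.4401, 0.1838, -0.0274, 0.0117, 0.0026, -0.0479, 1.5251, 0.0222, -0.0009]
[0.00606033 0.00654486 0.00680203 0.03802646 0.01301093 0.01966942]
```

```bash
cat > fk2.py <<'E'
from fk import *
def fk_(q,X):
    h,L1,L2,Lt,a0,a1,a2=X[:7]; o=X[7:14]
    return fk(np.array(q)+o,(-1,)*4,[h,L1,L2,Lt,a0,a1,a2,0,np.pi/2,0,0])
def res2(X,ra=.3,ro=.02):
    o=[]
    for q,p,r in data:
        M=fk_(q,X);o+=list((M[:3,3]-p)*10);o+=list(R.from_matrix(M[:3,:3].T@R.from_rotvec(r).as_matrix()).as_rotvec()*4)
    return np.array(o+list(X[4:7]*ra)+list(X[7:]*ro))
def fit(ra=.3,ro=.02):
    return least_squares(res2,[.28,.55,.43,.18]+[0]*10,args=(ra,ro)).x
if __name__=="__main__":
    for ra,ro in((100,.001),(.01,.001),(.3,.02)):
        X=fit(ra,ro);print(ra,X.round(4).tolist(),(np.abs(res2(X)[:6*len(data)].reshape(-1,6)).max(0)/[10,10,10,4,4,4]).round(4))
    np.save("X.npy",X)
E
python3 fk2.py
```

```text
100 [0.2774, 0.5437, 0.4317, 0.1904, -0.0, 0.0, -0.0, 0.102, 0.0083, -0.034, -0.047, 0.0212, 0.0263, 0.0535] [0.0144 0.0124 0.0062 0.0532 0.0123 0.0114]
0.01 [0.2562, 0.5557, 0.4295, 0.1855, -0.0291, 0.0157, -0.0042, 0.0709, 0.0113, -0.0033, -0.0409, 0.0044, 0.0234, 0.0582] [0.0099 0.0083 0.0074 0.0515 0.0061 0.0079]
0.3 [0.2563, 0.5556, 0.4296, 0.1855, -0.029, 0.0156, -0.0041, 0.071, 0.0113, -0.0034, -0.0409, 0.0045, 0.0234, 0.0582] [0.01   0.0083 0.0073 0.0515 0.0061 0.0079]
```

```bash
python3 - <<'E'
from plan import *
seed=np.array([.16,.8,.24,2.15,4.0,1.6,-.3])
qg,e=ik(Rg,pg,seed,.02);print(qg.round(2),e); qp,e=ik(Rg,pre,qg,.02);print(qp.round(2),e);qh,e=ik(Rg,high,qp,.02);print(qh.round(3).tolist(),e)
np.save("qh.npy",qh); knots(qh,12,6)
print("dq",arm.observe()["dq"].round(3))
E
```

```text
[ 0.18  0.99  0.23  2.36  4.01  1.84 -0.02] 0.00016569306184814926
[0.27 1.03 0.31 2.44 4.18 1.96 0.07] 8.735260663389477e-05
[0.212, 0.465, 0.402, 2.486, 4.226, 1.626, -0.324] 0.0003760266087538698
[-45, -25, 42] [0.1, -0.22, -0.12] [ 0.57 -0.13  0.43]
[-85, -45, 72] [0.19, -0.44, -0.25] [ 0.56 -0.18  0.46]
[-119, -56, 92] [0.24, -0.66, -0.39] [ 0.56 -0.22  0.47]
[-142, -60, 105] [0.26, -0.86, -0.54] [ 0.56 -0.24  0.49]
[-153, -57, 113] [0.25, -1.06, -0.69] [ 0.57 -0.25  0.49]
[-150, -50, 118] [0.2, -1.26, -0.84] [ 0.57 -0.25  0.48]
dq [ 0.008 -0.016 -0.013 -0.025 -0.027  0.002  0.011]
```

```bash
python3 -m pendant '[[[-45,-25,42,0.1,-0.22,-0.12,-0.2],[-45,-25,42,0.1,-0.22,-0.12,-0.2],[-85,-45,72,0.19,-0.44,-0.25,-0.2],[-85,-45,72,0.19,-0.44,-0.25,-0.2],[-119,-56,92,0.24,-0.66,-0.39,-0.2],[-119,-56,92,0.24,-0.66,-0.39,-0.2]]]'; python3 -c "
from h import *
log();print(arm.observe()['joints'].round(3))"; python3 -m pendant '[[[-20,-5,20,0.02,-0.2,-0.15,-0.2],[-20,-5,20,0.02,-0.2,-0.15,-0.2]]]'; python3 -c "
from h import *
log();print(arm.observe()['joints'].round(3))"
python3 fk.py; python3 fk2.py
```

```text
clock: 6.75
position: [0.5663, -0.2165, 0.4832]
ee_rot: [0.689, 1.584, -1.731]
force: [-0.5, 0.3, -0.9]
width: 0.601
[-0.736  0.703  1.063  1.954  1.417  1.05  -0.143]
clock: 7.0
position: [0.5774, -0.2323, 0.5038]
ee_rot: [0.398, 1.514, -1.861]
force: [0.3, -0.0, -0.3]
width: 0.598
[-0.72   0.738  1.118  1.989  1.682  1.026 -0.178]
0.04214088902265485 (-1, -1, -1, -1) [0.2834, 0.5368, 0.4338, 0.1846, 0.0036, 0.0127, 0.0176, -0.0391, 1.5409, 0.0221, -0.0182]
0.04214088902266056 (-1, -1, -1, -1) [0.2834, 0.5368, 0.4338, 0.1846, 0.0036, 0.0127, 0.0176, -0.0391, 1.5409, 0.0221, -0.0182]
0.042140889022662185 (-1, -1, -1, -1) [0.2834, 0.5368, 0.4338, 0.1846, 0.0036, 0.0127, 0.0176, -0.0391, -4.7422, 0.0221, -0.0182]
[0.00656413 0.01370122 0.00363181 0.03117312 0.02898115 0.04048722]
100 [0.2683, 0.5585, 0.418, 0.2056, 0.0, 0.0, 0.0, 0.1379, 0.0033, -0.0911, -0.0648, 0.0556, 0.0344, 0.0155] [0.0101 0.015  0.011  0.0354 0.0268 0.0372]
0.01 [0.2684, 0.5523, 0.4183, 0.2033, 0.0027, 0.0044, 0.0042, 0.1365, -0.0009, -0.0891, -0.0608, 0.0563, 0.0346, 0.016] [0.0098 0.0158 0.0109 0.0362 0.0263 0.0372]
0.3 [0.2684, 0.5524, 0.4183, 0.2033, 0.0027, 0.0044, 0.0041, 0.1365, -0.0009, -0.0891, -0.0608, 0.0563, 0.0346, 0.016] [0.0098 0.0158 0.0109 0.0362 0.0263 0.0372]
```

```bash
cat > fk3.py <<'E'
from h import *
from scipy.optimize import least_squares
data=[eval(l) for l in open("log.txt")]
Q=np.array([d[0] for d in data]);PP=np.array([d[1] for d in data]);RR=[R.from_rotvec(d[2]).as_matrix() for d in data]
nom=np.array([[0,0,0],[0,0,.28],[0,0,.0],[0,0,.54],[0,0,0],[0,0,.43],[0,0,.19],[0,0,0]])
ax=np.array([[0,0,-1],[0,1,0],[0,0,-1],[0,1,0],[0,0,-1],[0,1,0],[0,0,-1]])
def frames(q,X):
    E=X.reshape(8,6); Rm=np.eye(3);p=np.zeros(3);out=[]
    Rl=R.from_rotvec(E[:,3:]).as_matrix(); Rq=R.from_rotvec(ax*np.array(q)[:,None]).as_matrix()
    for i in range(8):
        p=p+Rm@(nom[i]+E[i,:3]);Rm=Rm@Rl[i]
        out.append(p)
        if i<7: Rm=Rm@Rq[i]
    c=np.array([[0,-1,0],[1,0,0],[0,0,1.]])
    return Rm@c,p,out
def res3(X,r):
    o=[]
    for q,p,Rt in zip(Q,PP,RR):
        Rm,pp,_=frames(q,X);o+=list((pp-p)*10);o+=list(R.from_matrix(Rm.T@Rt).as_rotvec()*4)
    return np.r_[o,X.reshape(8,6)[:,:3].ravel()*r,X.reshape(8,6)[:,3:].ravel()*r]
def fit3(r=.05,v=0):
    X=least_squares(res3,np.zeros(48),args=(r,)).x
    if v: print((np.abs(res3(X,r)[:6*len(Q)].reshape(-1,6)).max(0)/[10,10,10,4,4,4]).round(4)); print(X.reshape(8,6).round(3))
    np.save("X3.npy",X);return X
if __name__=="__main__":
    fit3(.3,1);fit3(.05,1)
E
python3 fk3.py
```

```text
[0.     0.     0.     0.0002 0.     0.    ]
[[ 0.001 -0.    -0.004 -0.    -0.    -0.   ]
 [-0.    -0.017 -0.004 -0.    -0.    -0.   ]
 [-0.    -0.017  0.009  0.001 -0.    -0.   ]
 [ 0.    -0.009  0.009 -0.    -0.    -0.   ]
 [-0.001 -0.009 -0.001 -0.001 -0.     0.   ]
 [ 0.001 -0.    -0.001  0.001 -0.     0.   ]
 [-0.001 -0.     0.001 -0.     0.    -0.   ]
 [ 0.    -0.     0.001  0.     0.    -0.   ]]
[0. 0. 0. 0. 0. 0.]
[[ 0.    -0.    -0.004  0.    -0.    -0.   ]
 [-0.    -0.018 -0.004 -0.     0.    -0.   ]
 [-0.    -0.018  0.009  0.     0.    -0.   ]
 [ 0.    -0.008  0.009 -0.    -0.    -0.   ]
 [-0.    -0.008 -0.001 -0.    -0.     0.   ]
 [ 0.    -0.    -0.001  0.    -0.     0.   ]
 [-0.    -0.     0.001 -0.     0.    -0.   ]
 [ 0.     0.     0.001  0.    -0.    -0.   ]]
```

The model now reproduces every sample exactly; it had been missing lateral link offsets. I replan with it and test whether the controller behaves like a minimum-norm inverse.

```bash
cat > plan2.py <<'E'
from fk3 import *
import plan as pl
from plan import grasp,place,lo,hi,pc,Rp0,Rp1,pf,ro,rx,ry,rz
X=np.load("X3.npy")
def err(q,Rt,pt):
    Rm,p,_=frames(q,X); return np.r_[(pt-p),R.from_matrix(Rt@Rm.T).as_rotvec()]
def jac(q):
    Rm,p,_=frames(q,X);J=np.zeros((6,7));h=1e-5
    for i in range(7):
        d=np.array(q);d[i]+=h;R2,p2,_=frames(d,X);J[:3,i]=(p2-p)/h;J[3:,i]=R.from_matrix(R2@Rm.T).as_rotvec()/h
    return J
def ik(Rt,pt,q0,w=1e-3):
    f=least_squares(lambda q:np.r_[err(q,Rt,pt)*[5,5,5,1,1,1],w*(q-q0)],np.clip(q0,lo+1e-6,hi-1e-6),bounds=(lo,hi)); return f.x,np.abs(err(f.x,Rt,pt)).max()
def follow(q,Rt,pt,n=20,clip=True):
    Rm,p,_=frames(q,X);rv=R.from_matrix(Rt@Rm.T).as_rotvec();q=np.array(q)
    for k in range(1,n+1):
        Rk=R.from_rotvec(rv*k/n).as_matrix()@Rm;pk=p+(pt-p)*k/n
        for _ in range(3):
            J=jac(q);q=q+J.T@np.linalg.solve(J@J.T+1e-6*np.eye(6),err(q,Rk,pk))
            if clip:q=np.clip(q,lo-.03,hi+.03)
    return q,np.abs(err(q,Rt,pt)).max()
E
python3 - <<'E'
from plan2 import *
for i in range(len(Q)-1):
    q,e=follow(Q[i],RR[i+1],PP[i+1],clip=False);print((q-Q[i+1]).round(3),round(e,5))
rng=np.random.default_rng(0)
for yd in (20,28,36,45,55):
    Rg,pg=grasp(np.radians(yd),gy=-.052,flip=1);Rf,pF=place(Rg,pg)
    for nm,Rt,pt in(("g",Rg,pg),("p",Rf,pF)):
        sol=[]
        for k in range(16):
            q,e=ik(Rt,pt,rng.uniform(lo,hi))
            if e<.003 and not any(np.abs(q-x).max()<.5 for x in sol): sol.append(q)
        print(yd,nm,pt.round(3),Rt[:,2].round(2))
        for q in sol[:5]:
            o=frames(q,X)[2];print("    ",q.round(2),"el",o[4].round(2),"wr",o[6-1].round(2))
E
```

```text
[ 0. -0. -0. -0.  0.  0. -0.] 0.0
[ 0.004 -0.    -0.005 -0.     0.001 -0.    -0.002] 0.0
[ 0.007 -0.001 -0.012 -0.001  0.007 -0.001 -0.006] 0.0
[ 0.001 -0.    -0.001 -0.     0.001 -0.    -0.   ] 0.0
[-0.  0.  0.  0. -0.  0.  0.] 0.0
[ 0. -0. -0. -0.  0. -0. -0.] 0.0
[-0.  0.  0.  0. -0.  0.  0.] 0.0
[ 0.001 -0.    -0.002 -0.     0.001 -0.    -0.001] 0.0
[ 0.002 -0.001 -0.003 -0.     0.002  0.001 -0.001] 0.0
[ 0.002 -0.003 -0.005 -0.     0.002  0.005 -0.   ] 0.0
[ 0.001 -0.002 -0.003 -0.     0.001  0.003  0.001] 0.0
20 g [ 0.499 -0.048  0.144] [0.94 0.34 0.  ]
     [ 0.69  1.16 -0.61  2.41  3.78  1.47  0.64] el [ 0.37 -0.37  0.49] wr [ 0.32 -0.11  0.14]
     [0.08 1.08 0.13 2.45 3.67 1.96 0.09] el [ 0.48 -0.09  0.54] wr [ 0.32 -0.11  0.14]
20 p [ 0.428 -0.177  0.155] [ 0.95 -0.28 -0.17]
28 g [ 0.508 -0.068  0.144] [0.88 0.47 0.  ]
     [ 1.2   1.59 -1.23  2.3   3.69  0.68  1.19] el [ 0.16 -0.54  0.24] wr [ 0.34 -0.16  0.14]
     [ 0.44  1.03 -0.18  2.35  3.97  1.62  0.28] el [ 0.41 -0.25  0.56] wr [ 0.34 -0.16  0.14]
     [ 0.88  1.19 -0.73  2.32  3.97  1.16  0.6 ] el [ 0.29 -0.44  0.
[... 787 characters left out ...]
 [ 0.33 -0.03  0.72] wr [ 0.32 -0.04  0.29]
     [ 0.41  0.7  -0.57  2.49  2.38  1.29  2.7 ] el [ 0.31 -0.19  0.69] wr [ 0.32 -0.04  0.29]
55 g [ 0.558 -0.124  0.144] [0.57 0.82 0.  ]
     [ 0.15  1.08  0.43  2.03  4.42  1.92 -0.17] el [ 0.48 -0.12  0.54] wr [ 0.45 -0.28  0.14]
     [ 1.1   1.29 -0.93  1.95 -1.28  0.72 -0.27] el [ 0.2  -0.5   0.42] wr [ 0.45 -0.28  0.14]
55 p [ 0.484 -0.131  0.219] [ 0.6  -0.57 -0.56]
     [ 0.02  0.55 -0.13  2.41  2.15  0.91  2.7 ] el [ 0.29 -0.06  0.75] wr [ 0.37 -0.02  0.33]
     [-0.56  0.65  0.66  2.46  2.55  0.62  2.17] el [0.31 0.14 0.72] wr [ 0.37 -0.02  0.33]
     [-0.85  1.    1.22  2.47  3.42  0.58  1.18] el [0.34 0.32 0.58] wr [ 0.37 -0.02  0.33]
```

```bash
cat >> plan2.py <<'E'
LO=np.array([-2.62,-.44,-1.27,.08,-1.32,.12,-2.74]); HI=np.array([2.62,2.09,1.32,2.57,4.46,2,2.74])
def run(q,wps,v=1):
    worst=np.full(7,9.)
    for nm,Rt,pt in wps:
        Rm,p,_=frames(q,X);rv=R.from_matrix(Rt@Rm.T).as_rotvec();n=max(4,int(np.linalg.norm(rv)/.1),int(np.linalg.norm(pt-p)/.03));mm=np.full(7,9.)
        for k in range(1,n+1):
            q,e=follow(q,R.from_rotvec(rv*k/n).as_matrix()@Rm,p+(pt-p)*k/n,n=2,clip=False)
            mm=np.minimum(mm,np.minimum(q-LO,HI-q))
        worst=np.minimum(worst,mm); o=frames(q,X)[2]
        if v: print(f"{nm:7s}",q.round(2),"p",np.round(pt,3),"e%.4f"%e,"minmargin",mm.min().round(2),"j",mm.argmin()+1,"el",o[4].round(2),"wr",o[5].round(2))
    return q,worst
E
python3 - <<'E'
from plan2 import *
import sys
q0=arm.observe()["joints"]
c,s=np.cos,np.sin
for yd in (42,46,50):
    Rg,pg=grasp(np.radians(yd),gx=.003,gy=-.052,flip=1);Rf,pF=place(Rg,pg)
    D=lambda a,el=0:toolR([c(np.radians(a))*c(el),s(np.radians(a))*c(el),s(el)],[0,0,-1])
    for path in (0,1):
        wps=[("right",D(-60),np.array([.55,-.2,.48])),("out",D(0),np.array([.48,-.12,.42])),("high",Rg,pg-.07*Rg[:,2]+[0,0,.2])]
        if path==1: wps=[("a",D(-60,.3),np.array([.55,-.2,.45])),("b",D(0,.3),np.array([.52,-.18,.40])),("high",Rg,pg-.07*Rg[:,2]+[0,0,.12])]
        print(yd,path); q,w=run(q0,wps+[("pre",Rg,pg-.07*Rg[:,2]),("grasp",Rg,pg),("lift",Rg,pg+[0,0,.15])])
        A=R.from_matrix(Rp1@Rp0.T).as_rotvec()
        up_R,up_p=place(Rg,pg,up=.1,out=.02)
        w2=[(f"rot{t}",R.from_rotvec(A*t).as_matrix()@Rg,(pg+[0,0,.15])*(1-t)+(up_p+[0.05,0.03,.08])*t) for t in (.25,.5,.75,1)]
        q,w=run(q,w2+[("above",up_R,up_p),("place",Rf,pF)])
E
```

```text
42 0
right   [-0.87  0.55  1.18  2.17  1.99  0.76  0.35] p [ 0.55 -0.2   0.48] e0.0000 minmargin 0.14 j 3 el [0.21 0.19 0.76] wr [ 0.45 -0.03  0.48]
out     [-0.39  0.31  0.78  2.53  3.51  1.28 -0.34] p [ 0.48 -0.12  0.42] e0.0000 minmargin 0.04 j 4 el [0.16 0.02 0.81] wr [ 0.29 -0.12  0.42]
high    [ 0.08  0.65  0.67  2.29  4.39  1.86 -0.4 ] p [ 0.482 -0.146  0.344] e0.0000 minmargin 0.06 j 4 el [ 0.32 -0.07  0.72] wr [ 0.34 -0.27  0.34]
pre     [ 0.18  1.11  0.49  2.25  4.33  2.04 -0.01] p [ 0.482 -0.146  0.144] e0.0000 minmargin -0.04 j 6 el [ 0.48 -0.14  0.53] wr [ 0.34 -0.27  0.14]
grasp   [ 0.08  1.08  0.43  2.21  4.17  1.95 -0.1 ] p [ 0.534 -0.099  0.144] e0.0000 minmargin -0.02 j 6 el [ 0.48 -0.09  0.54] wr [ 0.39 -0.23  0.14]
lift    [ 0.02  0.75  0.54  2.26  4.23  1.81 -0.34] p [ 0.534 -0.099  0.294] e0.0000 minmargin 0.07 j 6 el [ 0.37 -0.06  0.69] wr [ 0.39 -0.23  0.29]
rot0.25 [-0.22  0.59  0.78  2.3   4.29  1.39 -0.11] p [ 0.53  -0.091  0.312] e0.0000 minmargin 0.17 j 5 el [0.3  0.02 0.74] wr [ 0.38 -0.19  0.38]
rot0.5  [-0.57  0.46  1.03  2.33  4.26  0.9   0.18] p [ 0.
[... 8838 characters left out ...]
  4.39  1.78 -0.25] p [ 0.541 -0.086  0.337] e0.0000 minmargin -0.45 j 3 el [0.42 0.29 0.51] wr [ 0.41 -0.14  0.47]
rot0.75 [-0.82  1.36  2.04  2.25  4.44  1.55 -0.14] p [ 0.537 -0.072  0.359] e0.0000 minmargin -0.72 j 3 el [0.39 0.38 0.41] wr [ 0.41 -0.04  0.5 ]
rot1    [-0.88  1.61  2.25  2.26  4.46  1.32 -0.02] p [ 0.533 -0.058  0.381] e0.0000 minmargin -0.93 j 3 el [0.37 0.41 0.26] wr [0.41 0.05 0.48]
above   [-0.85  1.71  2.14  2.45  4.28  1.37  0.13] p [ 0.483 -0.088  0.301] e0.0000 minmargin -0.9 j 3 el [0.39 0.4  0.21] wr [0.36 0.02 0.4 ]
place   [-0.75  1.88  1.95  2.52  3.98  1.43  0.18] p [ 0.476 -0.136  0.211] e0.0000 minmargin -0.78 j 3 el [0.41 0.34 0.12] wr [ 0.35 -0.03  0.31]
```

```bash
cat > sim.py <<'E'
from plan2 import *
E8=X.reshape(8,6);RL=R.from_rotvec(E8[:,3:]).as_matrix();PL=nom+E8[:,:3];C=np.array([[0,-1,0],[1,0,0],[0,0,1.]])
def rodr(w):
    t=np.sqrt(w@w)
    if t<1e-9: return np.eye(3)
    k=w/t;K=np.array([[0,-k[2],k[1]],[k[2],0,-k[0]],[-k[1],k[0],0]]);return np.eye(3)+np.sin(t)*K+(1-np.cos(t))*K@K
def logm(M):
    ct=np.clip((np.trace(M)-1)/2,-1,1);t=np.arccos(ct);v=np.array([M[2,1]-M[1,2],M[0,2]-M[2,0],M[1,0]-M[0,1]])
    if t>3: return R.from_matrix(M).as_rotvec()
    return v*(.5 if t<1e-6 else t/(2*np.sin(t)))
def fj(q):
    Rm=np.eye(3);p=np.zeros(3);A=[];O=[]
    for i in range(8):
        p=p+Rm@PL[i];Rm=Rm@RL[i]
        if i<7:
            a=Rm@ax[i];A.append(a);O.append(p);cc,ss=np.cos(q[i]),np.sin(q[i])
            Rm=Rm@(np.array([[cc,ss,0],[-ss,cc,0],[0,0,1]]) if ax[i][2] else np.array([[cc,0,ss],[0,1,0],[-ss,0,cc]]))
    A=np.array(A).T;O=np.array(O).T;J=np.vstack([np.cross(A.T,(p[:,None]-O).T).T,A]);return Rm@C,p,J
def move(q,Rt,pt,da=.12,dp=.03):
    """straight move; returns joint trace"""
    Rm,p,_=fj(q);rv=logm(Rt@Rm.T);n=max(2,int(np.ceil(max(np.linalg.norm(rv)/da,np.linalg.norm(pt-p)/dp))));tr=[]
    for k in range(1,n+1):
        Rk=rodr(rv*k/n)@Rm;pk=p+(pt-p)*k/n
        for _ in range(2):
            Ra,pa,J=fj(q);e=np.r_[pk-pa,logm(Rk@Ra.T)];q=q+J.T@np.linalg.solve(J@J.T+1e-7*np.eye(6),e)
        tr.append(q)
    return q,np.array(tr)
def chain(q,wps):
    T=[q[None]];ends=[]
    for Rt,pt in wps: q,t=move(q,Rt,pt);T.append(t);ends.append(q)
    return np.array(ends),np.vstack(T)
def margin(T): return np.minimum(T-LO,HI-T).min(0)
AA=R.from_matrix(Rp1@Rp0.T).as_rotvec()
def carry(Rg,pg,lift=.15,mid=(.05,.03,.08),up=.1,out=.02,n=4):
    uR,up_=place(Rg,pg,up=up,out=out);Rf,pF=place(Rg,pg);w=[(Rg,pg+[0,0,lift])]
    for t in np.arange(1,n+1)/n: w.append((rodr(AA*t)@Rg,(pg+[0,0,lift])*(1-t)+(up_+np.array(mid))*t))
    return w+[(uR,up_),(Rf,pF)]
E
python3 - <<'E'
from sim import *
import time
q=Q[-1];Ra,pa,J=fj(q);Rb,pb,_=frames(q,X);print(np.abs(Ra-Rb).max(),np.abs(pa-pb).max(),np.abs(J-jac(q)).max())
rng=np.random.default_rng(1);out=[]
t0=time.time()
for yd in (34,38,42,46,50):
  for fl in (0,1):
    Rg,pg=grasp(np.radians(yd),gx=.003,gy=-.052,flip=fl)
    for k in range(30):
        q,e=ik(Rg,pg,rng.uniform([-.5,.5,-1.2,1.8,3.2,.3,-2.7],[1.4,1.7,.8,2.5,4.4,2,2.7]),1e-4)
        if e>1e-3: continue
        for mid in ((.05,.03,.08),(.1,.0,.05),(.1,-.1,.1),(0,.0,.15)):
            e_,T=chain(q,carry(Rg,pg,mid=mid)); m=margin(T);out.append((m.min(),yd,fl,mid,q,m))
out.sort(key=lambda o:-o[0]);print(time.time()-t0)
for o in out[:8]:print(round(o[0],3),o[1],o[2],o[3],o[4].round(2),o[5].round(2))
E
```

```text
2.220446049250313e-16 8.326672684688674e-17 2.8871408583874825e-06
177.54742121696472
0.007 46 1 (0.1, 0.0, 0.05) [ 0.58  1.01 -0.2   2.12  4.42  1.41  0.03] [1.61 0.76 0.01 0.01 0.03 0.11 1.28]
0.007 46 1 (0.1, 0.0, 0.05) [ 0.58  1.01 -0.2   2.12  4.42  1.41  0.03] [1.61 0.76 0.01 0.01 0.03 0.11 1.28]
0.007 46 1 (0.1, 0.0, 0.05) [ 0.58  1.01 -0.2   2.12  4.42  1.41  0.03] [1.61 0.76 0.01 0.01 0.03 0.11 1.28]
0.007 46 1 (0.1, 0.0, 0.05) [ 0.58  1.01 -0.2   2.12  4.42  1.41  0.03] [1.61 0.76 0.01 0.01 0.03 0.11 1.28]
0.007 46 1 (0.1, 0.0, 0.05) [ 0.58  1.01 -0.2   2.12  4.42  1.41  0.03] [1.61 0.76 0.01 0.01 0.03 0.11 1.28]
0.007 46 1 (0.1, 0.0, 0.05) [ 0.58  1.01 -0.2   2.12  4.42  1.41  0.03] [1.61 0.76 0.01 0.01 0.03 0.11 1.28]
0.007 46 1 (0.1, 0.0, 0.05) [ 0.58  1.01 -0.2   2.12  4.42  1.41  0.03] [1.61 0.76 0.01 0.01 0.03 0.11 1.28]
0.007 46 1 (0.1, 0.0, 0.05) [ 0.58  1.01 -0.2   2.12  4.42  1.41  0.03] [1.61 0.76 0.01 0.01 0.03 0.11 1.28]
```

The near-side grasp (yaw 28–50°) only just fits the joint limits. I'll check the grasp from the outer side, with the wrist passing beyond the rest's outer end.

```bash
cat >> sim.py <<'E'
def fik(Rt,pt,q,it=60):
    q=np.clip(q,lo,hi)
    for _ in range(it):
        Ra,pa,J=fj(q);e=np.r_[pt-pa,logm(Rt@Ra.T)]
        if np.abs(e).max()<1e-5: return q,0
        n=np.linalg.norm(e);e=e*min(1,.5/n);q=np.clip(q+J.T@np.linalg.solve(J@J.T+1e-4*np.eye(6),e),lo,hi)
    return q,np.abs(e).max()
E
python3 - <<'E'
from sim import *
rng=np.random.default_rng(1)
for yd in (85,92,100,108,116,124):
  for gx in (0,.02):
    Rg,pg=grasp(np.radians(yd),gx=gx,gy=-.05,flip=1);best=[]
    for k in range(120):
        q,e=fik(Rg,pg,rng.uniform(LO,HI))
        if e<1e-4: best.append((margin(q[None])[:6].min(),q))
    best.sort(key=lambda b:-b[0]); print(yd,gx,len(best),"tcp",pg.round(3))
    for b in best[:2]: o=frames(b[1],X)[2];print("   ",round(b[0],2),b[1].round(2),"el",o[4].round(2),"wr",o[5].round(2))
E
```

```text
85 0 42 tcp [ 0.635 -0.15   0.144]
    0.53 [ 0.85  1.26 -0.74  1.49 -0.78  1.29 -0.79] el [ 0.32 -0.43  0.43] wr [ 0.62 -0.34  0.14]
    0.47 [ 0.88  1.28 -0.8   1.49 -0.73  1.26 -0.83] el [ 0.31 -0.44  0.42] wr [ 0.62 -0.34  0.14]
85 0.02 52 tcp [ 0.654 -0.147  0.144]
    0.51 [ 0.83  1.28 -0.76  1.44 -0.77  1.29 -0.83] el [ 0.32 -0.43  0.42] wr [ 0.64 -0.34  0.14]
    0.5 [ 0.83  1.28 -0.77  1.44 -0.76  1.29 -0.83] el [ 0.32 -0.43  0.42] wr [ 0.64 -0.34  0.14]
92 0 49 tcp [ 0.654 -0.15   0.144]
    0.51 [ 0.81  1.3  -0.76  1.37 -0.68  1.41 -0.88] el [ 0.34 -0.42  0.41] wr [ 0.66 -0.34  0.14]
    0.49 [ 0.72  1.23 -0.57  1.38 -0.83  1.49 -0.77] el [ 0.36 -0.39  0.45] wr [ 0.66 -0.34  0.14]
92 0.02 59 tcp [ 0.674 -0.148  0.144]
    0.53 [ 0.73  1.27 -0.64  1.32 -0.78  1.47 -0.84] el [ 0.37 -0.39  0.43] wr [ 0.68 -0.34  0.14]
    0.51 [ 0.71  1.25 -0.6   1.33 -0.81  1.49 -0.82] el [ 0.37 -0.39  0.44] wr [ 0.68 -0.34  0.14]
100 0 61 tcp [ 0.676 -0.148  0.144]
    0.46 [ 0.76  1.35 -0.81  1.23 -0.57  1.54 -0.98] el [ 0.36 -0.41  0.38] wr [ 0.71 -0.34  0.14]
    0.45 [ 0.76  1.35 -0.82 
[... 622 characters left out ...]
1.69 -1.13] el [ 0.39 -0.39  0.33] wr [ 0.78 -0.32  0.14]
    0.29 [ 0.67  1.42 -0.87  1.02 -0.47  1.71 -1.08] el [ 0.4  -0.38  0.34] wr [ 0.78 -0.32  0.14]
116 0 33 tcp [ 0.718 -0.134  0.144]
    0.18 [ 0.67  1.51 -1.08  0.94 -0.27  1.82 -1.21] el [ 0.41 -0.38  0.29] wr [ 0.8  -0.31  0.14]
    0.18 [ 0.67  1.5  -1.04  0.94 -0.29  1.82 -1.19] el [ 0.41 -0.38  0.3 ] wr [ 0.8  -0.31  0.14]
116 0.02 23 tcp [ 0.738 -0.132  0.144]
    0.14 [ 0.63  1.51 -1.05  0.86 -0.29  1.86 -1.21] el [ 0.42 -0.36  0.29] wr [ 0.82 -0.3   0.14]
    0.14 [ 0.63  1.51 -1.03  0.86 -0.31  1.86 -1.2 ] el [ 0.42 -0.36  0.29] wr [ 0.82 -0.3   0.14]
124 0 0 tcp [ 0.737 -0.123  0.144]
124 0.02 0 tcp [ 0.757 -0.12   0.144]
```

```bash
python3 - <<'E'
from h import *
# base-ish pixels on table in both views: bottle, jar, ring, nut(top only), gasket ring
print(onz("top",[(353,97),(304,92),(249,102),(441,99),(508,186),(355,75),(303,78)],0.0).round(3))
print(onz("scene",[(394,425),(452,395),(485,335)],0.0).round(3))
print("tri tops (bottle cap, jar lid)",tri("top",[(357,75),(303,77)],"scene",[(405,389),(458,377)]).round(3))
E
```

```text
[[ 0.842 -0.12   0.   ]
 [ 0.86   0.015  0.   ]
 [ 0.837  0.167  0.   ]
 [ 0.829 -0.361  0.   ]
 [ 0.583 -0.532  0.   ]
 [ 0.904 -0.128  0.   ]
 [ 0.9    0.016  0.   ]]
[[ 0.847 -0.119  0.   ]
 [ 0.879  0.013  0.   ]
 [ 0.838  0.168  0.   ]]
tri tops (bottle cap, jar lid) [[ 0.833 -0.117  0.186  0.   ]
 [ 0.869  0.013  0.085  0.004]]
```

```bash
cat > srch.py <<'E'
from sim import *
import time
c,s=np.cos,np.sin
q0=arm.observe()["joints"]; rng=np.random.default_rng(3)
D=lambda a,el,y:toolR([c(a)*c(el),s(a)*c(el),s(el)],y)
def build(par):
    yd,gx,p1,p2,a1,bo=par
    Rg,pg=grasp(np.radians(yd),gx=gx,gy=-.05,flip=0)
    # down orientation with tool y direction angle a1
    Rd=toolR([0,0,-1],[c(a1),s(a1),0])
    pre=pg-.07*Rg[:,2]
    # half way orientation
    w=[(Rd,p1),(Rg,p2),(Rg,pre+[0,0,.18]),(Rg,pre),(Rg,pg)]
    return Rg,pg,w
if __name__=="__main__":
    out=[];t0=time.time()
    while time.time()-t0<150:
        par=(rng.choice([100,104]),.012,np.array([rng.uniform(.45,.65),rng.uniform(-.25,.2),rng.uniform(.4,.5)]),np.array([rng.uniform(.5,.7),rng.uniform(-.3,0),rng.uniform(.35,.5)]),rng.uniform(-np.pi,np.pi),0)
        Rg,pg,w=build(par);e,T=chain(q0,w);m=margin(T)
        if m.min()<0: out.append((m.min(),par,m,None));continue
        e2,T2=chain(e[-1],carry(Rg,pg,mid=(0,0.0,.08)));m2=margin(T2);out.append((min(m.min(),m2.min()),par,np.minimum(m,m2),(e,e2)))
    out.sort(key=lambda o:-o[0]);print(len(out))
    for o in out[:4]:
        print(round(o[0],3),o[1][0],o[1][2].round(2),o[1][3].round(2),round(o[1][4],2),o[2].round(2))
        if o[3]: print("  ",o[3][0][-1].round(2),o[3][1][-1].round(2))
    import pickle;pickle.dump(out[:20],open("srch.pkl","wb"))
E
python3 srch.py
```

```text
3893
0.055 100 [ 0.64 -0.22  0.41] [ 0.59 -0.03  0.37] 0.69 [1.9  0.82 0.2  0.58 0.21 0.06 0.33]
   [ 0.51  1.22 -0.29  1.23 -0.96  1.76  2.41] [-0.36  0.7   0.44  1.75  0.5   0.96  1.07]
0.053 100 [ 0.63 -0.22  0.41] [ 0.54 -0.18  0.35] 0.62 [1.9  0.82 0.2  0.58 0.28 0.05 0.32]
   [ 0.51  1.22 -0.28  1.23 -0.96  1.77  2.42] [-0.37  0.71  0.45  1.75  0.49  0.96  1.08]
0.04 100 [ 0.63 -0.19  0.41] [ 0.67 -0.05  0.4 ] -0.76 [1.9  0.82 0.2  0.58 0.06 0.04 0.31]
   [ 0.5   1.22 -0.25  1.23 -0.98  1.78  2.43] [-0.39  0.71  0.48  1.75  0.47  0.95  1.1 ]
0.039 100 [ 0.62 -0.17  0.41] [ 0.68 -0.19  0.41] 0.48 [1.89 0.82 0.2  0.58 0.21 0.04 0.31]
   [ 0.49  1.22 -0.25  1.23 -0.98  1.78  2.43] [-0.39  0.71  0.48  1.75  0.47  0.95  1.1 ]
```

```bash
python3 - <<'E'
from srch import *
import pickle
o=pickle.load(open("srch.pkl","rb"))[0]
for yd in (96,98,100):
  for p2 in ([.59,-.03,.37],[.54,-.18,.35],[.62,-.12,.36]):
    par=(yd,.012,np.array([.64,-.22,.41]),np.array(p2),.66,0)
    Rg,pg,w=build(par);e,T=chain(q0,w);e2,T2=chain(e[-1],carry(Rg,pg,mid=(0,0,.08)))
    print(yd,p2,margin(T).round(2),margin(T2).round(2),pg.round(3))
    if p2[0]==.54:
        for x in e: print("   ",x.round(2), margin(x[None]).min().round(2))
        for x in e2: print("   c",x.round(2), margin(x[None]).min().round(2))
E
```

```text
96 [0.59, -0.03, 0.37] [1.9  0.85 0.2  0.58 0.17 0.12 0.3 ] [2.06 0.89 0.86 0.75 0.27 0.24 0.3 ] [ 0.677 -0.148  0.144]
96 [0.54, -0.18, 0.35] [1.9  0.85 0.2  0.58 0.27 0.12 0.29] [2.07 0.89 0.85 0.75 0.26 0.24 0.29] [ 0.677 -0.148  0.144]
    [ 0.03  0.53  0.35  1.44 -0.19  1.2   1.07] 0.8
    [ 0.7   0.8  -0.31  1.63 -0.99  1.81  2.41] 0.19
    [ 0.6   1.01 -0.29  1.19 -1.05  1.88  2.2 ] 0.12
    [ 0.58  1.24 -0.26  1.16 -0.97  1.81  2.39] 0.19
    [ 0.54  1.2  -0.29  1.3  -0.99  1.7   2.45] 0.29
   c [ 0.55  1.   -0.32  1.33 -1.06  1.76  2.29] 0.24
   c [ 0.42  0.76 -0.14  1.42 -0.81  1.49  2.19] 0.51
   c [ 0.18  0.58  0.05  1.5  -0.47  1.25  1.95] 0.75
   c [-0.15  0.48  0.26  1.58  0.01  1.14  1.56] 0.86
   c [-0.48  0.48  0.47  1.64  0.51  1.23  1.17] 0.77
   c [-0.47  0.57  0.46  1.73  0.51  1.08  1.08] 0.84
   c [-0.39  0.68  0.46  1.82  0.55  0.87  1.03] 0.75
96 [0.62, -0.12, 0.36] [1.9  0.84 0.2  0.58 0.25 0.13 0.3 ] [2.05 0.89 0.89 0.75 0.28 0.25 0.3 ] [ 0.677 -0.148  0.144]
98 [0.59, -0.03, 0.37] [1.9  0.83 0.2  0.58 0.19 0.09 0.31] [2.08 0.88 0.87 0.79 0.28 0.21 0.31] [
[... 1207 characters left out ...]
  0.81 -0.31  1.6  -0.95  1.86  2.4 ] 0.14
    [ 0.57  1.05 -0.3   1.1  -1.03  1.95  2.16] 0.05
    [ 0.56  1.27 -0.26  1.07 -0.94  1.88  2.35] 0.12
    [ 0.51  1.22 -0.28  1.23 -0.96  1.76  2.42] 0.24
   c [ 0.53  1.03 -0.31  1.26 -1.03  1.82  2.26] 0.18
   c [ 0.4   0.8  -0.13  1.35 -0.78  1.57  2.16] 0.43
   c [ 0.17  0.62  0.05  1.44 -0.44  1.34  1.93] 0.66
   c [-0.14  0.52  0.26  1.51  0.01  1.24  1.57] 0.76
   c [-0.45  0.52  0.45  1.58  0.47  1.31  1.2 ] 0.69
   c [-0.44  0.6   0.44  1.66  0.47  1.16  1.12] 0.84
   c [-0.37  0.7   0.44  1.75  0.5   0.96  1.08] 0.82
100 [0.62, -0.12, 0.36] [1.9  0.81 0.2  0.58 0.29 0.07 0.34] [2.08 0.86 0.9  0.82 0.31 0.19 0.34] [ 0.688 -0.146  0.144]
```

```bash
cat > go.py <<'E'
from srch import *
YD,GX=99,.018
P1=np.array([.64,-.22,.41]);P2=np.array([.62,-.12,.36])
Rg,pg,W=build((YD,GX,P1,P2,.66,0))
names=["down","left","high","pre","grasp"]
def show(i,st=None):
    d,r=delta(W[i][1],W[i][0],st);print(names[i],d,r,"rows>=",np.ceil(max(np.linalg.norm(d)/62.5,np.degrees(np.linalg.norm(r))/10.7)))
def sim(i,v=0):
    e,T=chain(arm.observe()["joints"],W[i:]+carry(Rg,pg,mid=(0,0,.08)));print("margins",margin(T).round(2))
    if v: print(e.round(2))
E
python3 -c "
from go import *
show(0);sim(0);print(pg.round(4))"
```

```text
down [ 10.3 110.1 -25.5] [-1.144  1.46   0.277] rows>= 11.0
margins [1.9  0.81 0.2  0.58 0.28 0.08 0.34]
[ 0.6912 -0.146   0.144 ]
```

```bash
python3 -m pendant '[[[2,27,-6,-0.29,0.36,0.07,-0.2],[2,27,-6,-0.29,0.36,0.07,-0.2],[2,27,-6,-0.29,0.36,0.07,-0.2],[5,55,-13,-0.57,0.73,0.14,-0.2],[5,55,-13,-0.57,0.73,0.14,-0.2],[5,55,-13,-0.57,0.73,0.14,-0.2],[8,83,-19,-0.86,1.1,0.21,-0.2],[8,83,-19,-0.86,1.1,0.21,-0.2],[8,83,-19,-0.86,1.1,0.21,-0.2],[10,110,-25,-1.144,1.46,0.277,-0.2],[10,110,-25,-1.144,1.46,0.277,-0.2],[10,110,-25,-1.144,1.46,0.277,-0.2],[10,110,-25,-1.144,1.46,0.277,-0.2]]]'; python3 -c "
from go import *
log();print(arm.observe()['joints'].round(2));show(1);sim(1)
d,r=delta(*W[1][::-1])"
```

```text
clock: 8.62
position: [0.6401, -0.2205, 0.41]
ee_rot: [1.385, 2.819, 0.006]
force: [0.8, 0.8, -0.3]
width: 0.599
[ 0.04  0.53  0.34  1.44 -0.18  1.2   1.06]
left [91.8 45.4 50.2] [-1.402  0.833 -0.832] rows>= 10.0
margins [2.03 0.81 0.89 0.82 0.28 0.09 0.34]
```

As predicted. Now I turn the tool to point left (yaw 99°), then move to the high pre-grasp.

```bash
python3 -m pendant '[[[23,11,0,-0.35,0.21,-0.21,-0.2],[23,11,0,-0.35,0.21,-0.21,-0.2],[23,11,0,-0.35,0.21,-0.21,-0.2],[46,23,10,-0.7,0.42,-0.42,-0.2],[46,23,10,-0.7,0.42,-0.42,-0.2],[46,23,10,-0.7,0.42,-0.42,-0.2],[69,34,35,-1.05,0.62,-0.62,0],[69,34,35,-1.05,0.62,-0.62,0],[69,34,35,-1.05,0.62,-0.62,0],[92,45,50,-1.402,0.833,-0.832,0],[92,45,50,-1.402,0.833,-0.832,0],[92,45,50,-1.402,0.833,-0.832,0]]]'; python3 -c "
from go import *
log();print(arm.observe()['joints'].round(2));show(2);show(3);sim(2)"
```

```text
clock: 10.12
position: [0.6195, -0.118, 0.3588]
ee_rot: [0.173, -2.134, -2.138]
force: [0.2, -0.8, 0.2]
width: 0.494
[ 0.58  0.85 -0.37  1.49 -1.04  1.77  2.29]
high [ -65.9  -34.5 -109.3] [ 0.002 -0.006 -0.001] rows>= 3.0
pre [ -66.1 -214.5 -109.6] [ 0.002 -0.006 -0.001] rows>= 4.0
margins [2.03 0.81 0.89 0.82 0.28 0.08 0.34]
```

```bash
python3 -m pendant '[[[-33,-17,-55,0,0,0,0],[-66,-34,-109,0.002,-0.006,0,0],[-66,-34,-109,0.002,-0.006,0,0],[-66,-34,-109,0.002,-0.006,0,0]]]'; python3 -c "
from go import *
log();print(arm.observe()['joints'].round(2));show(3);show(4);sim(3)
cv2.imwrite('pics/s5.png',get_image('scene')[:,:,::-1])"
```

```text
clock: 10.62
position: [0.7022, -0.2152, 0.3253]
ee_rot: [0.164, -2.144, -2.137]
force: [-0.1, 0.2, -0.7]
width: 0.499
[ 0.59  1.05 -0.33  1.1  -1.02  1.91  2.14]
pre [  -0.3 -181.3    0.7] [-0.003  0.003 -0.002] rows>= 3.0
grasp [-1.000e-01 -1.811e+02  7.070e+01] [-0.003  0.003 -0.002] rows>= 4.0
margins [2.03 0.81 0.89 0.82 0.3  0.09 0.34]
```

View pics/s5.png

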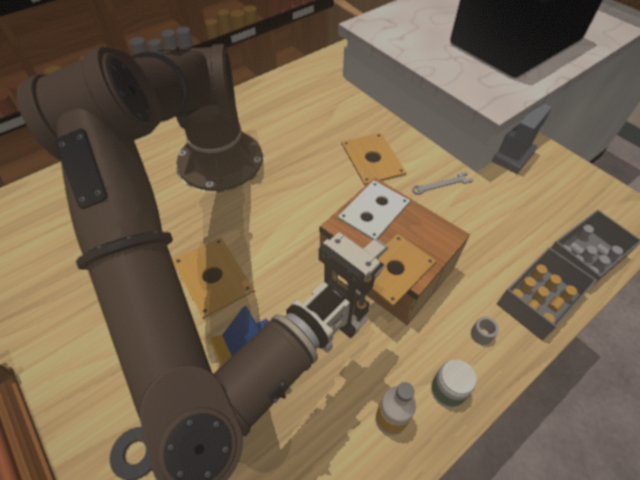

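The scene shows the gripper pointing at the riser with its jaws vertical, and the wrist housing at (190,440) beyond the rest at (240,335). All is clear, so I descend in two steps.

```bash
python3 -m pendant '[[[0,-50,0,-0.003,0.003,0,0],[0,-100,0,-0.003,0.003,0,0],[0,-130,0,-0.003,0.003,0,0],[0,-130,0,-0.003,0.003,0,0]]]'; python3 -m pendant '[[[0,-20,0,0,0,0,0],[0,-40,0,0,0,0,0],[0,-51,0,0,0,0,0],[0,-51,0,0,0,0,0]]]'; python3 -c "
from go import *
log();st=arm.observe();print(st['joints'].round(2),st['position'],st['force']);show(4,st);sim(4)
cv2.imwrite('pics/s6.png',get_image('scene')[:,:,::-1]);cv2.imwrite('pics/w6.png',get_image('wrist')[:,:,::-1])"
```

```text
clock: 11.18
position: [0.7011, -0.2152, 0.1949]
ee_rot: [0.165, -2.136, -2.139]
force: [0.2, -0.0, 1.0]
width: 0.502
clock: 11.68
position: [0.7016, -0.2168, 0.144]
ee_rot: [0.165, -2.138, -2.141]
force: [-0.5, -0.1, 0.6]
width: 0.502
[ 0.57  1.28 -0.29  1.07 -0.93  1.86  2.34] [ 0.70155213 -0.21678626  0.14403307] [-0.45705279 -0.10570055  0.59675232]
grasp [-0.8 -0.1 71.6] [ 0.001  0.001 -0.002] rows>= 2.0
margins [2.05 0.81 0.89 0.82 0.3  0.14 0.34]
```

View pics/s6.png

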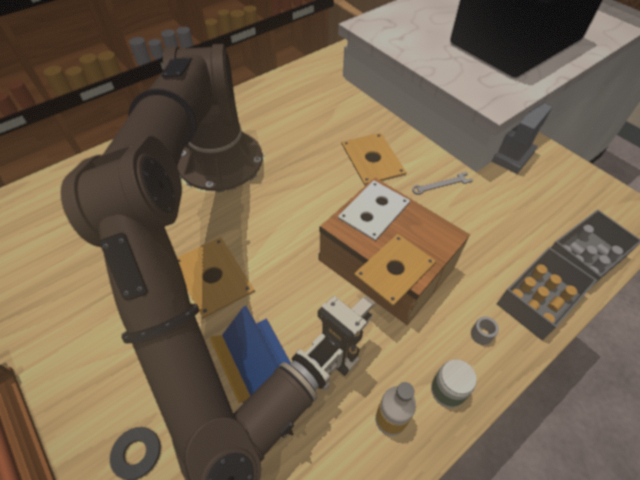

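View pics/w6.png

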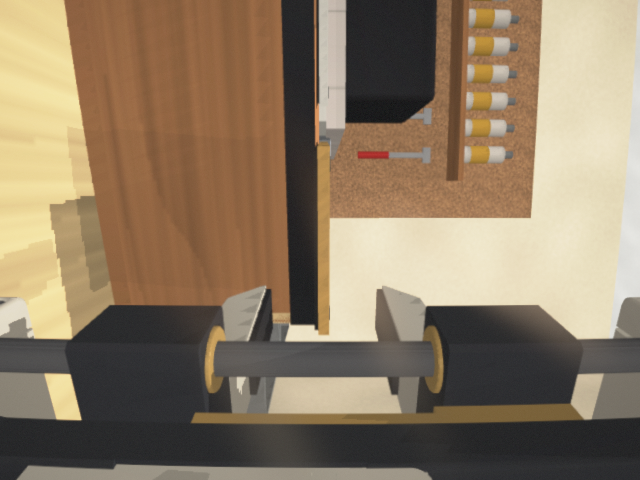

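In the wrist view the overhanging plate end is a thin edge at u≈318–330, v 142–333. It is centred between the finger tips (270 and 377). I advance 71 mm onto it.

```bash
python3 -m pendant '[[[0,0,20,0,0,0,0],[0,0,40,0,0,0,0],[-1,0,60,0,0,0,0],[-1,0,71,0,0,0,0],[-1,0,71,0,0,0,0]]]'; python3 -c "
from go import *
log();st=arm.observe();print(st['joints'].round(2),st['position'],st['force']);show(4,st)
im=get_image('scene')[:,:,::-1];cv2.imwrite('pics/s7.png',cv2.resize(im[200:380,280:480],None,fx=4,fy=3.3));cv2.imwrite('pics/w7.png',get_image('wrist')[:,:,::-1])"
```

```text
clock: 12.4
position: [0.692, -0.146, 0.146]
ee_rot: [0.168, -2.14, -2.141]
force: [-0.5, 0.2, 0.4]
width: 0.499
[ 0.53  1.23 -0.32  1.22 -0.95  1.74  2.4 ] [ 0.69197448 -0.14601347  0.1460068 ] [-0.50699179  0.17161705  0.3986604 ]
grasp [ 0.7 -2.   0.2] [0.    0.001 0.   ] rows>= 1.0
```

View pics/s7.png

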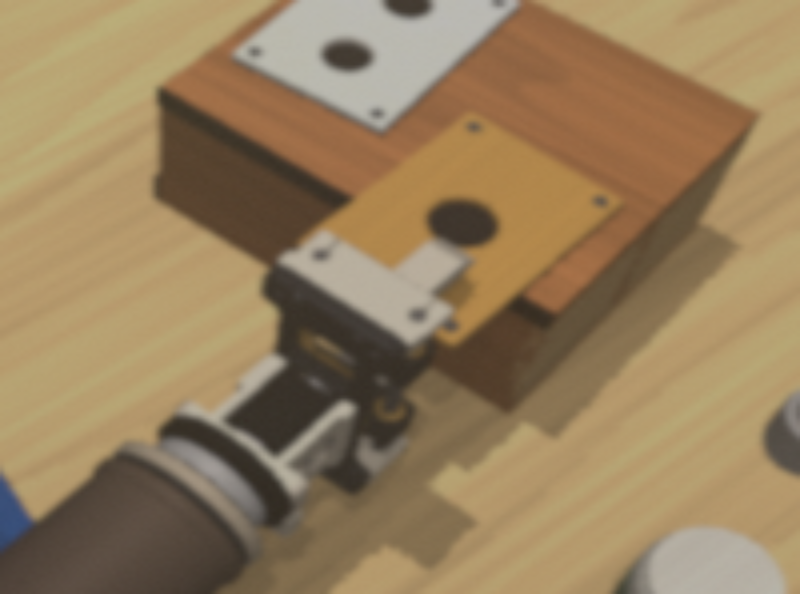

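View pics/w7.png

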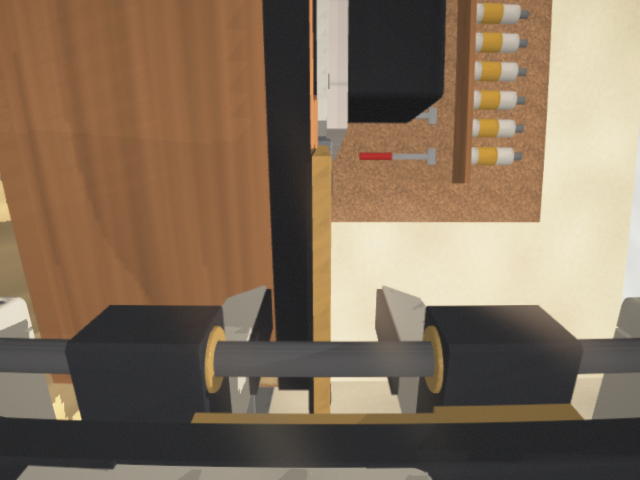

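```bash
python3 -m pendant '[[[0,-1,0,0,0,0,0.4],[0,-1,0,0,0,0,0.8],[0,-1,0,0,0,0,1],[0,-1,0,0,0,0,1],[0,-1,0,0,0,0,1],[0,-1,0,0,0,0,1],[0,-1,0,0,0,0,1]]]' 45; python3 -c "
from go import *
log();st=arm.observe();print(st['position'].round(4),st['force'].round(1),st['width']*92)"
```

```text
clock: 13.38
position: [0.6918, -0.1466, 0.1443]
ee_rot: [0.167, -2.14, -2.14]
force: [-1.1, -0.8, -0.3]
width: 0.088
[ 0.6918 -0.1466  0.1443] [-1.1 -0.8 -0.3] 8.122459579085824
```

Gripped: the opening is 8.1 mm, which matches the plate thickness. Lifting.

```bash
python3 -m pendant '[[[0,10,0,0,0,0,1],[0,30,0,0,0,0,1],[0,60,0,0,0,0,1],[0,90,0,0,0,0,1],[0,120,0,0,0,0,1],[0,150,0,0,0,0,1],[0,150,0,0,0,0,1],[0,150,0,0,0,0,1]]]'; python3 - <<'E'
from go import *
log();st=arm.observe();print(st['joints'].round(2),st['position'].round(4),st['force'].round(1),st['width']*92)
im=get_image('scene')[:,:,::-1];cv2.imwrite('pics/s8.png',im);cv2.imwrite('pics/top8.png',get_image('top')[:,:,::-1])
E
```

```text
clock: 14.38
position: [0.6916, -0.1467, 0.2941]
ee_rot: [0.166, -2.14, -2.14]
force: [-0.0, -0.1, -2.0]
width: 0.086
[ 0.54  1.03 -0.35  1.25 -1.02  1.79  2.24] [ 0.6916 -0.1467  0.2941] [-0.  -0.1 -2. ] 7.911605086342117
```

View pics/s8.png

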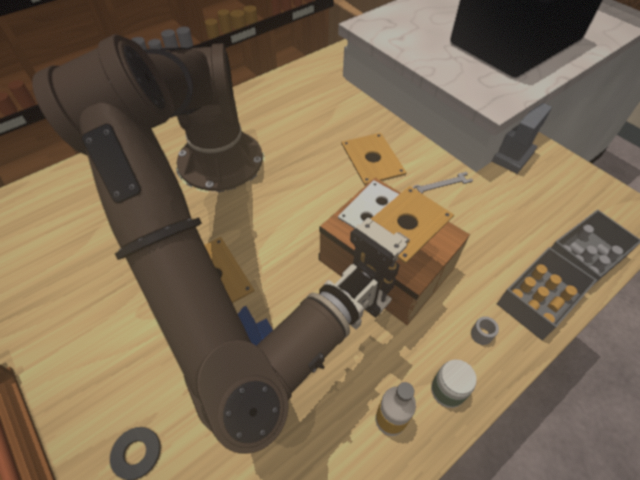

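View pics/top8.png

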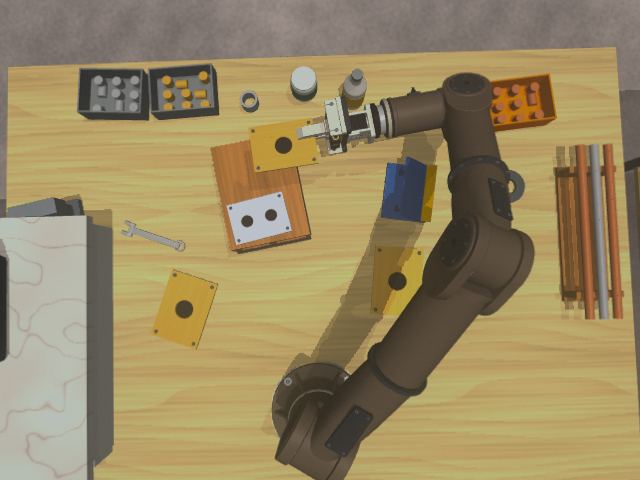

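```bash
python3 - <<'E'
from meas import *
im=cv2.imread("pics/top8.png");m,cs=brass(im)
c=[c for c in cs if 200<c[:,0,0].mean()<330 and c[:,0,1].mean()<200][0][:,0]
zt=.1443+.15-.144+.148  # metal face height if carried level
P=onz("top",c,.2978)[:,:2]*1000
r=rect(np.c_[P,P[:,:1]]);print(np.round(r[0],1),np.round(r[1],1),round(r[2],1))
g=cv2.cvtColor(im,cv2.COLOR_BGR2GRAY)[125:165,263:303];k,l,s,ce=cv2.connectedComponentsWithStats((g<70).astype(np.uint8))
for q in range(1,k):
    if s[q,4]>60: print("hole",s[q,4],onz("top",ce[q]+[263,125],.2968).round(4))
# far (+y) edge and side edges lines
a=np.radians(7.5);ux=np.array([np.cos(a),np.sin(a)]);uy=np.array([-np.sin(a),np.cos(a)])
X=P@ux;Y=P@uy;print("x ext",X.min(),X.max(),"y ext",Y.min(),Y.max())
sel=(Y>Y.max()-8)&(abs(X-(X.min()+X.max())/2)<40);v=np.polyfit(X[sel],Y[sel],1);print("far edge yaw",7.5+np.degrees(np.arctan(v[0])))
s=cv2.imread("pics/s8.png");g=cv2.cvtColor(s,cv2.COLOR_BGR2GRAY)[205:240,390:428];k,l,st,c2=cv2.connectedComponentsWithStats((g<70).astype(np.uint8))
for q in range(1,k):
    if st[q,4]>60: print("scene hole",c2[q]+[390,205],"pred",proj("scene",[[.642,.0583,.2968]]))
w=cv2.cvtColor(im,cv2.COLOR_BGR2HSV);w=cv2.inRange(w,(90,0,110),(130,60,255)); w[:185]=0;w[260:]=0;w[:,:210]=0;w[:,320:]=0
w=cv2.morphologyEx(w,cv2.MORPH_OPEN,np.ones((3,3)));c=max(cv2.findContours(w,0,1)[0],key=cv2.contourArea);r=rect(onz("top",c[:,0],.148));print("white",np.round(r[0],1),np.round(r[1],1))
E
```

```text
[641290.9  58163. ] [100321.4 139291.2] 7.0
hole 205 [[0.6419 0.058  0.2968]]
x ext 593.4390328043678 693.8484400864897 y ext -95.64934811381985 43.8383408000567
far edge yaw 5.655842006143901
scene hole [407.19786096 221.70053476] pred [[408.00818571 219.91829154]]
white [500.2 130.7] [ 98.3 138.2]
```

```bash
python3 - <<'E'
from go import *
from plan import ro,rx,ry,rz
for o in ([.5653,-.297,.032],[.5675,-.2963,.032]):
    o=np.array(o); C=[o+.075*rx,o-.075*rx,o+.075*rx+.095*ry,o-.075*rx+.095*ry]
    print("top",proj("top",C).round(1).tolist(),"scene",proj("scene",C).round(1).tolist())
print("meas top",(np.array([[341,121],[305,457],[222,71],[180,415]])/6+[370,145]).round(1).tolist(),"scene",(np.array([[260,540],[115,228],[392,395],[228,80]])/5+[200,290]).round(1).tolist())
E
```

```text
top [[426.9, 165.3], [420.8, 221.0], [408.8, 156.7], [402.3, 215.4]] scene [[250.5, 396.9], [220.7, 333.9], [275.8, 368.2], [242.4, 304.8]]
top [[426.6, 164.5], [420.5, 220.2], [408.5, 155.9], [402.0, 214.5]] scene [[251.4, 397.6], [221.5, 334.5], [276.8, 368.9], [243.3, 305.4]]
meas top [[426.8, 165.2], [420.8, 221.2], [407.0, 156.8], [400.0, 214.2]] scene [[252.0, 398.0], [223.0, 335.6], [278.4, 369.0], [245.6, 306.0]]
```

```bash
cat > car.py <<'E'
from sim import *
from plan import rx,ry,rz
import pickle,os
ro=np.array([.567,-.2958,.032])
if not os.path.exists("rel.pkl"):
    Rt=R.from_rotvec([.166,-2.14,-2.14]).as_matrix();pt=np.array([.6916,-.1467,.2941]);a=np.radians(7.1)
    Rp=np.array([[np.cos(a),-np.sin(a),0],[np.sin(a),np.cos(a),0],[0,0,1]]);pp=np.array([.6415,.058,.290])
    pickle.dump((Rp.T@Rt,Rp.T@(pt-pp),Rp),open("rel.pkl","wb"))
RTP,PTP,RP0=pickle.load(open("rel.pkl","rb"))
RP1=np.c_[rx,-ry,-rz]
def tool(Rp,pp): return Rp@RTP, pp+Rp@PTP
def seat(up=0,out=0,x=0,tilt=0):
    """plate at seated pose shifted up slope/out of face; tilt>0 leans it off the face about lip (upright)"""
    Rr=rodr(rx*tilt); o=ro+Rr@(ry*(.070+up)+rz*(.008+out))+x*rx; return tool(Rr@RP1,o)
AX=logm(RP1@RP0.T)
def rotw(t,g0,g1):
    Rp=rodr(AX*t)@RP0; g=g0*(1-t)+g1*t  # g = grasp point path in world (plate point x=.018,y=-.05)
    return tool(Rp,g-Rp@np.array([.018,-.05,.004]))
def gpt(Rt,pt): return pt+.159*Rt[:,2]
def show(name,w):
    d,r=delta(w[1],w[0]);print(name,d,r,"rows",round(max(np.linalg.norm(d)/62.5,np.degrees(np.linalg.norm(r))/10.7),1),w[1].round(3))
E
python3 - <<'E'
from car import *
st=arm.observe();q0=st["joints"]
g0=gpt(*tool(RP0,np.array([.6415,.058,.29])));g1=gpt(*seat(.1,.02))+[0,0,.09];print(g0.round(3),g1.round(3),"AX",AX.round(3))
W=[rotw(t,g0+[0,0,.03*(t>0)],g1) for t in (.2,.4,.6,.8,1)]+[seat(.1,.02),seat(.02,.006),seat()]
e,T=chain(q0,W);print(margin(T).round(2));print(e.round(2))
for i,w in enumerate(W[:5]): show(i,w)
# plate corners lowest z along path
for w in W:
    Rp=w[0]@RTP.T;pp=w[1]-Rp@PTP;c=np.array([pp+Rp@np.array([x,y,z]) for x in(-.05,.05) for y in(-.07,.07) for z in(0,.008)]);print(c.min(0).round(3),c.max(0).round(3))
E
```

```text
[0.667 0.01  0.294] [ 0.604 -0.177  0.306] AX [-2.273  0.028 -0.144]
[2.08 0.9  0.92 0.83 0.3  0.21 0.5 ]
[[ 0.49  0.8  -0.2   1.23 -0.82  1.71  2.08]
 [ 0.35  0.63 -0.07  1.25 -0.55  1.6   1.95]
 [ 0.15  0.51  0.05  1.31 -0.22  1.47  1.75]
 [-0.1   0.46  0.17  1.41  0.17  1.38  1.48]
 [-0.34  0.5   0.28  1.55  0.55  1.36  1.15]
 [-0.33  0.59  0.27  1.65  0.56  1.2   1.05]
 [-0.28  0.66  0.28  1.72  0.59  1.04  1.  ]
 [-0.27  0.69  0.29  1.74  0.6   1.    0.99]]
0 [ 18.8  96.6 -19.7] [ 0.449 -0.029  0.075] rows 2.4 [ 0.676 -0.169  0.39 ]
1 [ 33.1 148.3 -10.5] [ 0.897 -0.059  0.151] rows 4.9 [ 0.661 -0.162  0.441]
2 [ 42.5 175.   18. ] [ 1.345 -0.088  0.227] rows 7.3 [ 0.647 -0.136  0.468]
3 [ 48.8 170.5  52.9] [ 1.793 -0.118  0.303] rows 9.8 [ 0.636 -0.102  0.464]
4 [ 54.3 134.9  79.8] [ 2.241 -0.147  0.379] rows 12.2 [ 0.626 -0.076  0.428]
[ 0.575 -0.052  0.263] [0.688 0.085 0.336]
[ 0.565 -0.081  0.218] [0.676 0.013 0.341]
[ 0.553 -0.111  0.193] [ 0.663 -0.07   0.339]
[ 0.54  -0.175  0.191] [ 0.651 -0.123  0.334]
[ 0.525 -0.261  0.212] [ 0.638 -0.151  0.324]
[ 0.524 -0.261  0.121] [ 0.637 -0.151  0.234]
[ 0.518 -0.301  0.051] [ 0.631 -0.191  0.164]
[ 0.517 -0.309  0.032] [ 0.63  -0.199  0.144]
```

Margins are good all the way and the plate clears everything. Turning it over in stages.

```bash
python3 -m pendant '[[[9,48,-10,0.22,-0.015,0.04,1],[9,48,-10,0.22,-0.015,0.04,1],[19,97,-20,0.449,-0.029,0.075,1],[19,97,-20,0.449,-0.029,0.075,1],[26,122,-15,0.67,-0.044,0.113,1],[26,122,-15,0.67,-0.044,0.113,1],[33,148,-10,0.897,-0.059,0.151,1],[33,148,-10,0.897,-0.059,0.151,1],[38,162,4,1.12,-0.073,0.19,1],[38,162,4,1.12,-0.073,0.19,1],[43,175,18,1.345,-0.088,0.227,1],[43,175,18,1.345,-0.088,0.227,1],[43,175,18,1.345,-0.088,0.227,1]]]'; python3 - <<'E'
from car import *
log();st=arm.observe();print(st['joints'].round(2),st['force'].round(1),st['width']*92)
g0=gpt(*tool(RP0,np.array([.6415,.058,.29])));g1=gpt(*seat(.1,.02))+[0,0,.09]
W=[rotw(t,g0+[0,0,.03*(t>0)],g1) for t in (.7,.8,.9,1)]
for i,w in enumerate(W): show(i,w)
e,T=chain(st["joints"],W+[seat(.1,.02),seat()]);print(margin(T).round(2))
cv2.imwrite('pics/s9.png',get_image('scene')[:,:,::-1])
E
```

```text
clock: 16.1
position: [0.6468, -0.1356, 0.4676]
ee_rot: [-0.078, -3.012, -0.325]
force: [-0.3, 1.1, -2.4]
width: 0.085
[ 0.15  0.51  0.05  1.31 -0.22  1.47  1.76] [-0.3  1.1 -2.4] 7.8268129377324165
0 [ 6.5 16.6  1.9] [ 0.228 -0.016  0.039] rows 1.2 [ 0.641 -0.119  0.47 ]
1 [11.9 31.2 12.2] [ 0.452 -0.031  0.077] rows 2.5 [ 0.636 -0.102  0.464]
2 [15.9 42.3 29.6] [ 0.676 -0.045  0.115] rows 3.7 [ 0.631 -0.087  0.45 ]
3 [18.5 48.4 53.2] [ 0.9   -0.06   0.153] rows 4.9 [ 0.626 -0.076  0.428]
[2.29 0.9  1.04 0.83 1.1  0.53 0.98]
```

View pics/s9.png

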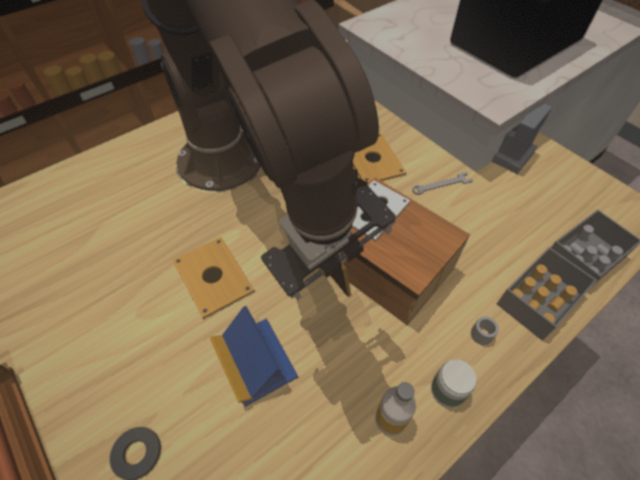

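The plate now hangs almost upright below the gripper, seen edge-on at about (342,275), and clear of the riser and rest. Finishing the turn.

```bash
python3 -m pendant '[[[6,17,2,0.228,-0.016,0.039,1],[6,17,2,0.228,-0.016,0.039,1],[12,31,12,0.452,-0.031,0.077,1],[12,31,12,0.452,-0.031,0.077,1],[16,42,30,0.676,-0.045,0.115,1],[16,42,30,0.676,-0.045,0.115,1],[18,48,53,0.9,-0.06,0.153,1],[18,48,53,0.9,-0.06,0.153,1],[18,48,53,0.9,-0.06,0.153,1]]]'; python3 - <<'E'
from car import *
log();st=arm.observe();print(st['joints'].round(2),st['force'].round(1),st['width']*92)
show("above",seat(.1,.02));show("near",seat(.03,.01));show("seat",seat())
cv2.imwrite('pics/s10.png',get_image('scene')[:,:,::-1]);cv2.imwrite('pics/top10.png',get_image('top')[:,:,::-1]);cv2.imwrite('pics/w10.png',get_image('wrist')[:,:,::-1])
E
```

```text
clock: 17.27
position: [0.6266, -0.0778, 0.4301]
ee_rot: [-0.235, -2.87, 1.042]
force: [0.1, 0.6, -2.4]
width: 0.08
[-0.33  0.5   0.28  1.54  0.55  1.36  1.15] [ 0.1  0.6 -2.4] 7.3342589260629545
above [ 0.3 60.1 70. ] [-0.     0.    -0.003] rows 1.5 [ 0.624 -0.076  0.338]
near [ -1.8  70.1 139.9] [-0.     0.    -0.003] rows 2.5 [ 0.619 -0.113  0.278]
seat [ -2.7  80.1 169.9] [-0.     0.    -0.003] rows 3.0 [ 0.617 -0.125  0.248]
```

View pics/s10.png

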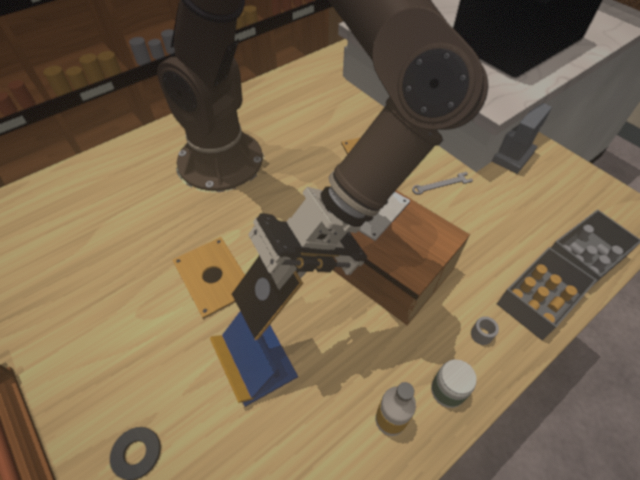

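View pics/top10.png

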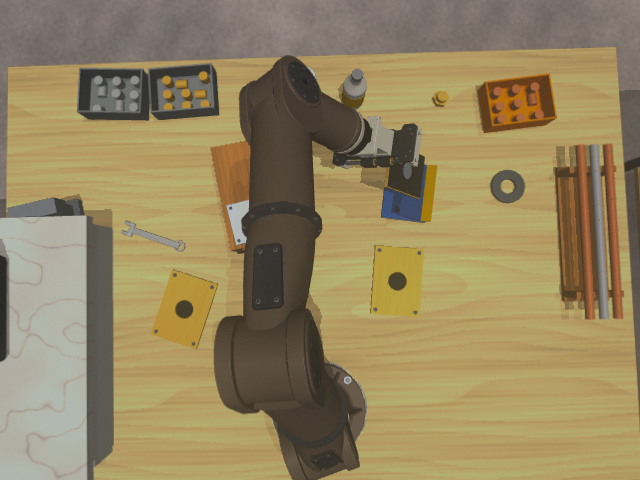

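View pics/w10.png

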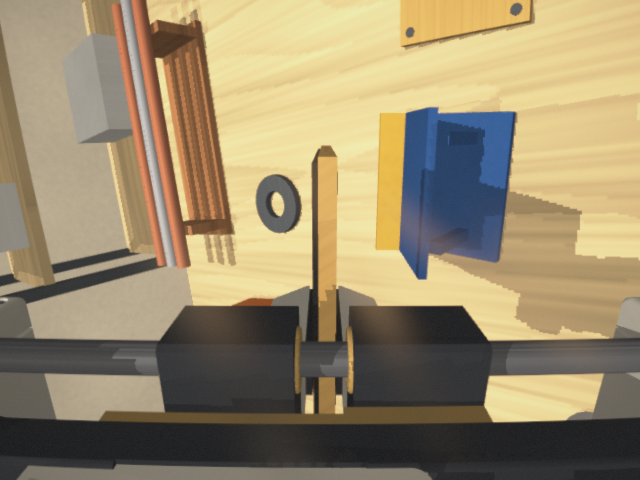

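```bash
python3 - <<'E'
from car import *
st=arm.observe();Rt=R.from_rotvec(st["ee_rot"]).as_matrix();Rp=Rt@RTP.T;pp=st["position"]-Rp@PTP
print("plate z",Rp[:,2].round(3),"rest z",rz.round(3)," origin",pp.round(4))
C=[pp]+[pp+Rp@np.array([x,y,0]) for x,y in((-.05,.07),(.05,.07),(-.05,-.07),(.05,-.07))]
print("pred scene",proj("scene",C).round(1).tolist());print("pred top",proj("top",C).round(1).tolist())
im=cv2.imread("pics/s10.png");cv2.imwrite("pics/c10.png",cv2.resize(im[220:345,210:340],None,fx=6,fy=4.7))
t=cv2.imread("pics/top10.png");cv2.imwrite("pics/c10t.png",cv2.resize(t[120:230,350:450],None,fx=6,fy=5))
E
```

```text
plate z [ 0.118  0.756 -0.643] rest z [-0.113 -0.758  0.643]  origin [ 0.5823 -0.211   0.2731]
pred scene [[262.4, 287.1], [230.2, 292.1], [254.1, 338.6], [270.8, 234.9], [300.1, 281.2]]
pred top [[406.7, 170.4], [419.8, 198.6], [424.7, 155.7], [386.9, 186.6], [392.4, 139.7]]
```

View pics/c10.png

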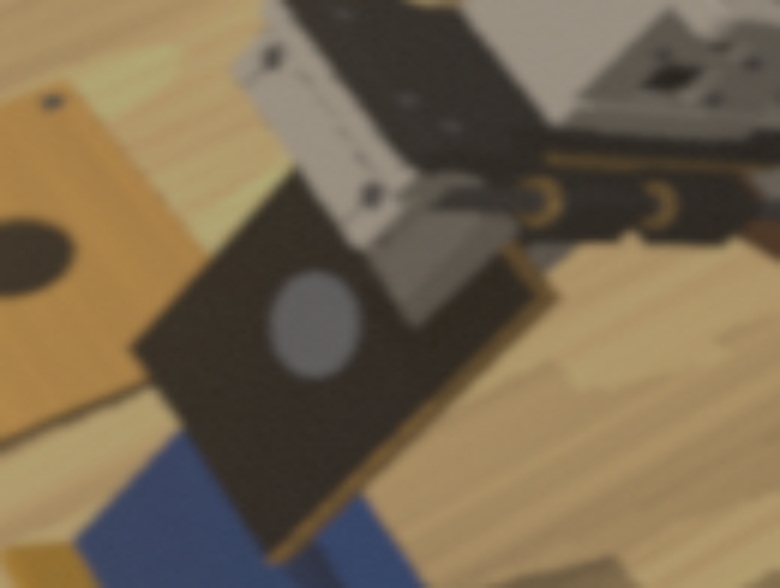

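View pics/c10t.png

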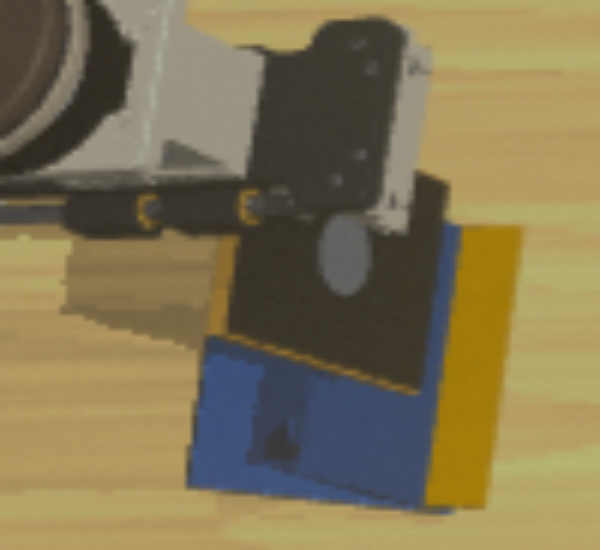

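Hole and corners match the prediction within 2 px, and the gasket is up. Lowering it above the face, then down the slope.

```bash
python3 -m pendant '[[[0,30,35,0,0,0,1],[0,60,70,0,0,-0.003,1],[0,63,95,0,0,-0.003,1],[-1,67,120,0,0,-0.003,1],[-2,70,140,0,0,-0.003,1],[-2,70,140,0,0,-0.003,1],[-2,70,140,0,0,-0.003,1]]]'; python3 - <<'E'
from car import *
log();st=arm.observe();print(st['joints'].round(2),st['force'].round(1),st['width']*92)
show("n2",seat(.01,.004));show("seat",seat())
im=get_image('scene')[:,:,::-1];cv2.imwrite('pics/s11.png',cv2.resize(im[230:420,180:380],None,fx=4,fy=3.1));im=get_image('top')[:,:,::-1];cv2.imwrite('pics/top11.png',cv2.resize(im[120:230,350:450],None,fx=6,fy=5))
E
```

```text
clock: 18.3
position: [0.6196, -0.113, 0.2787]
ee_rot: [-0.231, -2.871, 1.046]
force: [-0.7, 0.7, -2.0]
width: 0.086
[-0.28  0.65  0.28  1.71  0.59  1.06  1.01] [-0.7  0.7 -2. ] 7.884489509701004
n2 [-0.   6.3 20.8] [-0.002  0.003 -0.001] rows 0.3 [ 0.618 -0.121  0.259]
seat [-0.3 10.3 30.8] [-0.002  0.003 -0.001] rows 0.5 [ 0.617 -0.125  0.248]
```

View pics/s11.png

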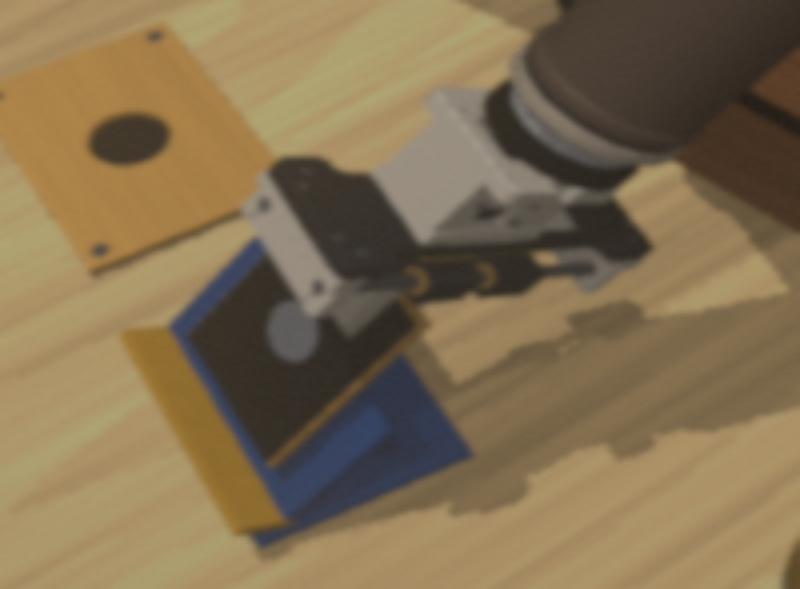

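View pics/top11.png

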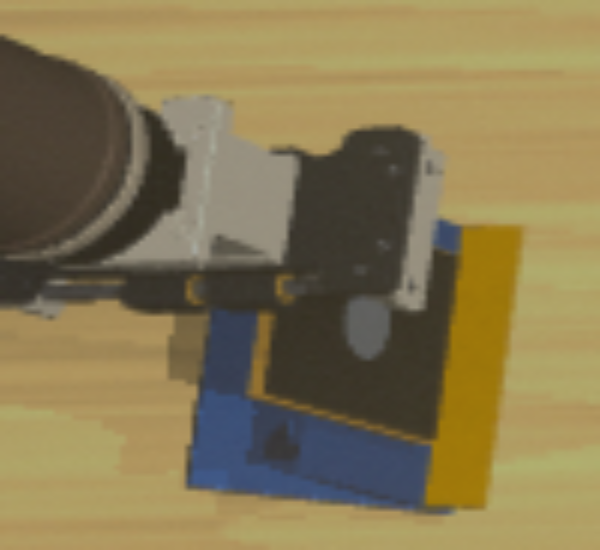

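```bash
python3 - <<'E'
from car import *
st=arm.observe();Rt=R.from_rotvec(st["ee_rot"]).as_matrix();Rp=Rt@RTP.T;pp=st["position"]-Rp@PTP
C=[pp]+[pp+Rp@np.array([x,y,0]) for x,y in((.05,.07),(-.05,.07),(-.05,-.07),(.05,-.07))]
print("pred top",proj("top",C).round(1).tolist()," obs hole",(np.array([368,328])/[6,5]+[350,120]),"obs c",(np.array([[462,252],[435,442]])/[6,5]+[350,120]).tolist())
print("pred scene",proj("scene",C).round(1).tolist(),"obs hole",np.array([292,332])/[4,3.1]+[180,230],"c",(np.array([[268,467],[190,337]])/[4,3.1]+[180,230]).tolist())
B=np.c_[rx,ry,rz];print("plate in rest",(B.T@(pp-ro)).round(4))
# lip inner/top edge: measured lip ends in top crop, lip outer-edge height: 26mm out of face
L=[ro+x*rx+.026*rz for x in(.075,-.075)];print("pred lip top-inner ends",proj("top",L).round(1).tolist(),proj("scene",L).round(1).tolist())
L=[ro+x*rx for x in(.075,-.075)];print("pred inner corner ends",proj("top",L).round(1).tolist(),proj("scene",L).round(1).tolist())
E
```

```text
pred top [[410.3, 184.2], [426.1, 170.5], [422.0, 208.6], [393.1, 199.1], [397.7, 157.8]]  obs hole [411.33333333 185.6       ] obs c [[427.0, 170.4], [422.5, 208.4]]
pred scene [[253.8, 334.9], [246.8, 379.2], [226.1, 336.4], [260.8, 290.2], [285.4, 333.3]] obs hole [253.         337.09677419] c [[247.0, 380.64516129032256], [227.5, 338.7096774193548]]
plate in rest [0.0014 0.1011 0.0183]
pred lip top-inner ends [[435.3, 164.3], [429.2, 220.7]] [[240.8, 400.0], [211.1, 335.4]]
pred inner corner ends [[426.4, 164.7], [420.3, 220.4]] [[251.5, 397.2], [221.6, 334.2]]
```

Predicted and observed agree within 1–2 px, with the plate at rest-frame x ≈ +1 mm. Final slow lowering while watching the force.

```bash
python3 -m pendant '[[[0,3,10,0,0,0,1],[0,6,18,0,0.002,0,1],[0,7,22,0,0.002,0,1],[0,7,22,0,0.002,0,1]]]'; python3 - <<'E'
from car import *
st=arm.observe();print(st['force'].round(1));show("seat",seat())
E
python3 -m pendant '[[[0,1,2,0,0,0,1],[0,2,4,0,0,0,1],[0,3,6,0,0,0,1],[0,3,6,0,0,0,1]]]'; python3 - <<'E'
from car import *
log();st=arm.observe();print(st['force'].round(1),st['ft_torque'].round(2));show("seat",seat())
im=get_image('scene')[:,:,::-1];cv2.imwrite('pics/s12.png',cv2.resize(im[230:420,180:380],None,fx=4,fy=3.1));cv2.imwrite('pics/w12.png',get_image('wrist')[:,:,::-1])
E
```

```text
clock: 18.9
position: [0.617, -0.1218, 0.2558]
ee_rot: [-0.23, -2.867, 1.046]
force: [0.1, 0.2, -1.9]
width: 0.081
[ 0.1  0.2 -1.9]
seat [-1.   2.5  7.5] [-0.004 -0.     0.001] rows 0.1 [ 0.617 -0.125  0.248]
clock: 19.4
position: [0.6167, -0.1231, 0.2496]
ee_rot: [-0.23, -2.868, 1.046]
force: [-0.3, -0.3, -2.0]
width: 0.083
[-0.3 -0.3 -2. ] [ 1.05 -0.24 -0.02]
seat [-0.9 -0.5  1.9] [-0.003  0.     0.001] rows 0.0 [ 0.617 -0.125  0.248]
```

View pics/s12.png

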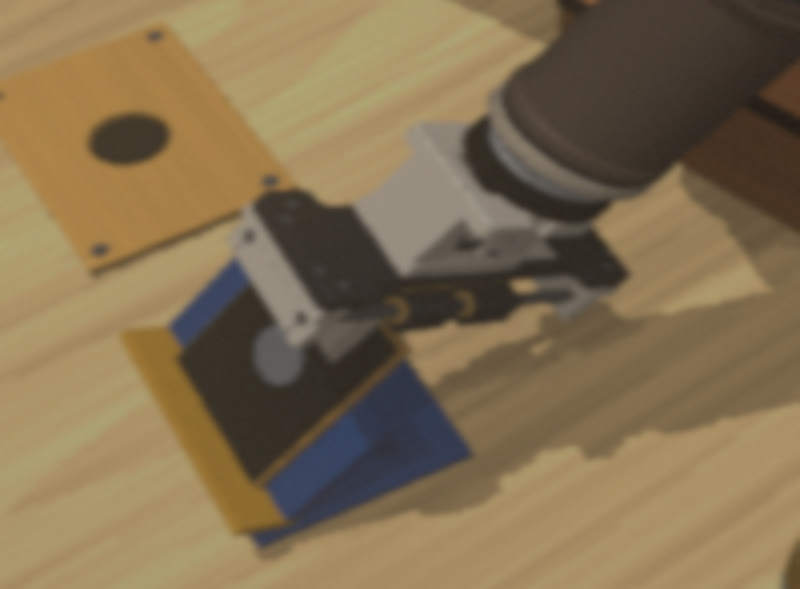

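View pics/w12.png

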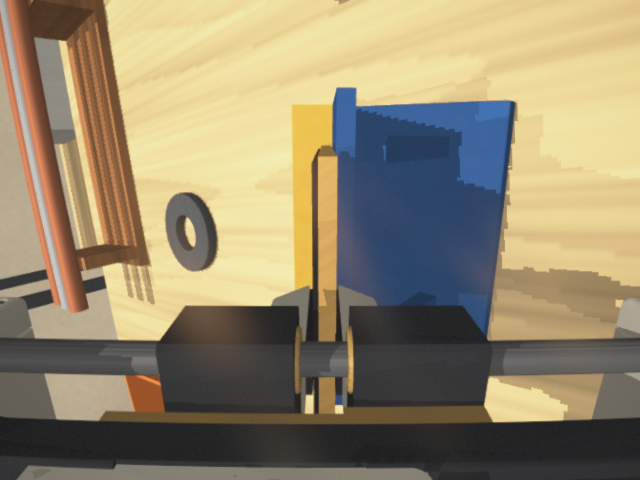

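```bash
python3 -m pendant '[[[0,0,1,0,0,0,1],[0,0,2,0,0,0,1],[0,0,2,0,0,0,1]]]'; python3 -m pendant '[[[0,0,1,0,0,0,1],[0,0,1.5,0,0,0,1],[0,0,1.5,0,0,0,1]]]';  python3 - <<'E'
from car import *
log();st=arm.observe();print(st['force'].round(1),st['ft_torque'].round(2));show("seat",seat())
E
```

```text
clock: 19.88
position: [0.617, -0.1236, 0.2491]
ee_rot: [-0.23, -2.869, 1.046]
force: [-0.4, 6.7, 6.3]
width: 0.084
clock: 20.25
position: [0.617, -0.1236, 0.249]
ee_rot: [-0.229, -2.87, 1.046]
force: [-2.7, 13.8, 19.6]
width: 0.085
[-2.7 13.8 19.6] [ 0.29  1.42 -1.18]
seat [-0.5 -0.6  1.1] [-0.003  0.003  0.   ] rows 0.0 [ 0.617 -0.125  0.248]
```

The lip contact shows as about 25 N, directed up the slope. I relieve that by a millimetre, then open.

```bash
python3 -m pendant '[[[0,0,-1.5,0,0,0,1],[0,0,-1.5,0,0,0,1],[0,0,-1.5,0,0,0,0.7],[0,0,-1.5,0,0,0,0.5],[0,0,-1.5,0,0,0,0.3],[0,0,-1.5,0,0,0,0.2],[0,0,-1.5,0,0,0,0.2]]]';  python3 - <<'E'
from car import *
log();st=arm.observe();print(st['force'].round(1),st['width']*92)
im=get_image('scene')[:,:,::-1];cv2.imwrite('pics/s13.png',cv2.resize(im[230:420,180:380],None,fx=4,fy=3.1));cv2.imwrite('pics/w13.png',get_image('wrist')[:,:,::-1])
E
```

```text
clock: 21.12
position: [0.6164, -0.1245, 0.2482]
ee_rot: [-0.23, -2.868, 1.046]
force: [-0.5, -0.1, 0.7]
width: 0.4
[-0.5 -0.1  0.7] 36.82211227157468
```

View pics/s13.png

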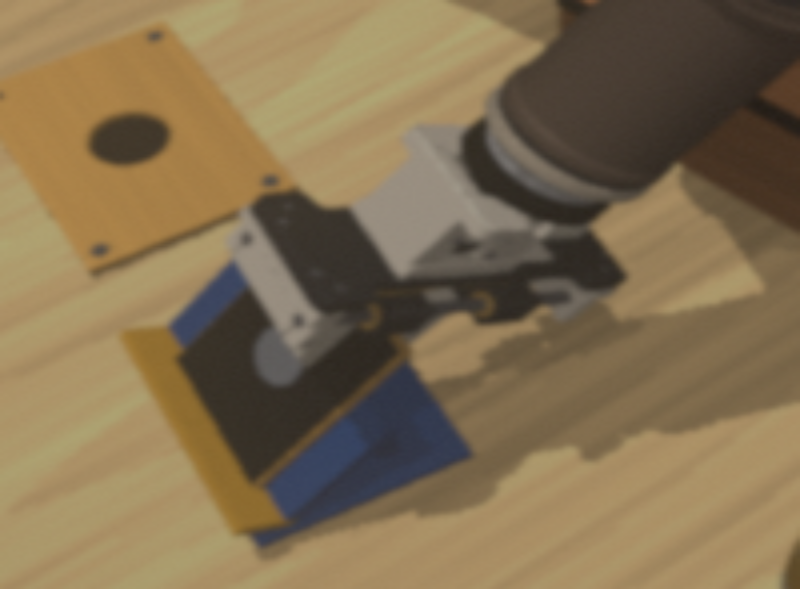

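View pics/w13.png

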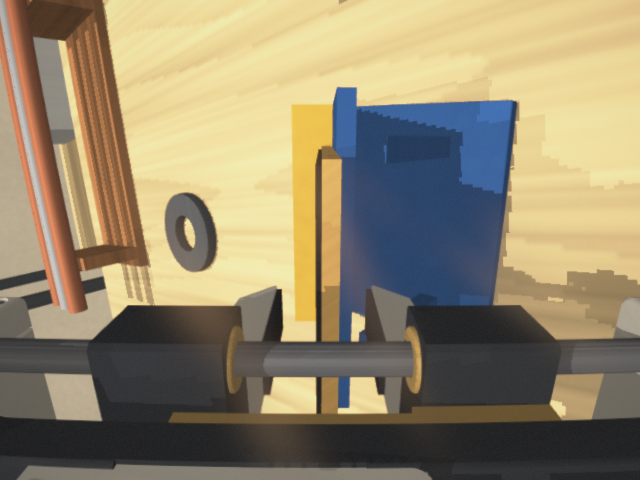

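Released: in the wrist view the plate (u 317–342) lies on the face with both fingers well clear (282 and 366). Backing straight out along the fingers.

```bash
python3 -m pendant '[[[0,0,-10,0,0,0,0.2],[0,0,-30,0,0,0,0.2],[0,0,-60,0,0,0,0.2],[0,0,-100,0,0,0,0.2],[0,0,-150,0,0,0,0.2],[0,0,-180,0,0,0,0.2],[0,0,-180,0,0,0,0.2],[0,0,-180,0,0,0,0.2],[0,0,-180,0,0,0,0.2]]]';  python3 - <<'E'
from car import *
log();st=arm.observe();print(st['force'].round(1),st['joints'].round(2))
s=get_image('scene')[:,:,::-1].copy();t=get_image('top')[:,:,::-1].copy();cv2.imwrite('pics/s14f.png',s);cv2.imwrite('pics/t14f.png',t)
cv2.imwrite('pics/s14.png',cv2.resize(s[280:410,190:320],None,fx=6,fy=4.6));cv2.imwrite('pics/t14.png',cv2.resize(t[120:230,350:450],None,fx=6,fy=5))
rel=np.array
o=ro+.07*ry+.008*rz; C=[o]+[o+x*rx+y*ry for x,y in((.05,-.07),(-.05,-.07),(-.05,.07),(.05,.07))]
print("expected seated: top",proj("top",C).round(1).tolist(),"scene",proj("scene",C).round(1).tolist())
E
```

```text
clock: 22.35
position: [0.6387, -0.0114, 0.3847]
ee_rot: [-0.231, -2.865, 1.047]
force: [-0.4, 0.3, 0.2]
width: 0.394
[-0.4  0.3  0.2] [-0.41  0.57  0.26  1.54  0.52  1.36  1.05]
expected seated: top [[412.8, 187.2], [428.1, 173.8], [424.1, 211.1], [396.2, 201.8], [400.8, 161.5]] scene [[249.7, 343.7], [242.9, 386.7], [223.0, 344.4], [256.6, 300.3], [280.2, 342.9]]
```

View pics/s14.png

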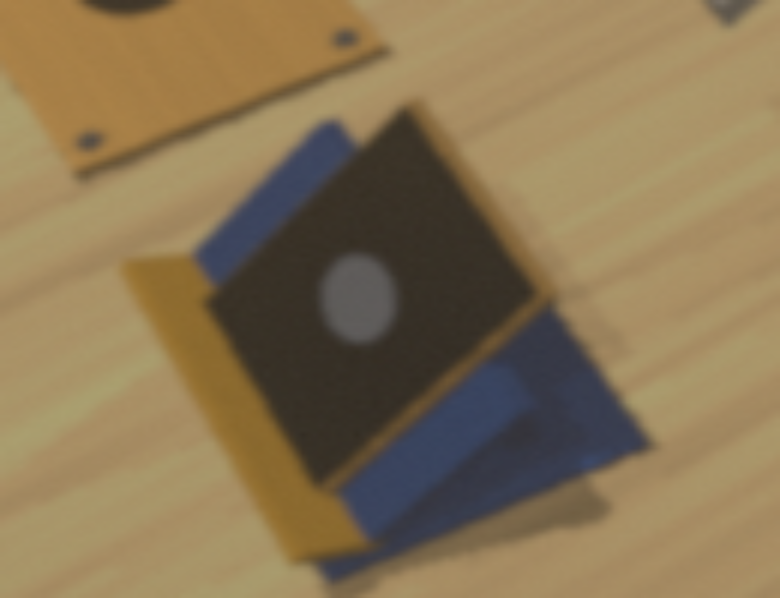

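View pics/t14.png

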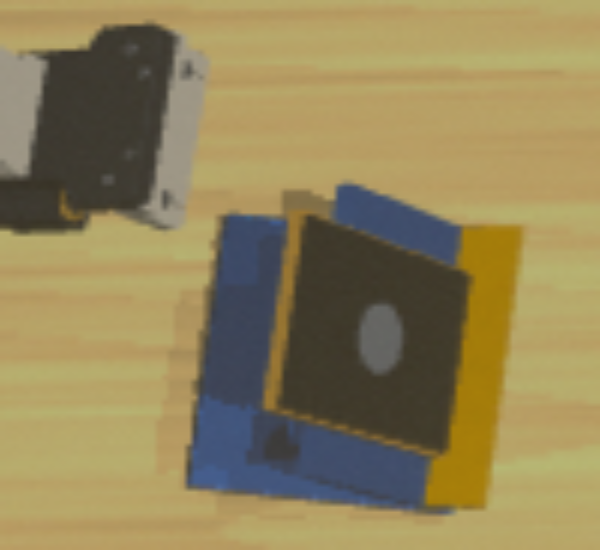

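View pics/t14f.png

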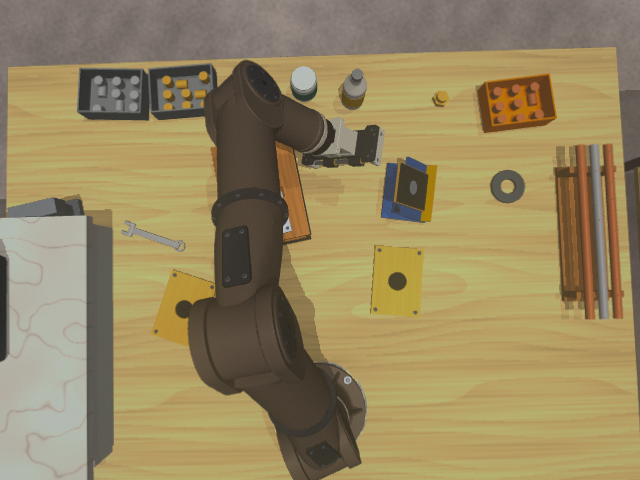

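The plate is seated as predicted, gasket up: hole at top (413.5,188) against an expected (412.8,187.2), and corners within 2 px in both views. Last check, the white plate.

```bash
python3 - <<'E'
from h import *
st=arm.observe();print(st["clock"],np.abs(st["dq"]).max().round(3),st["force"].round(1))
a=cv2.imread("pics/scene0.png")[170:250,320:420];b=cv2.imread("pics/s14f.png")[170:250,320:420]
cv2.imwrite("pics/wcmp.png",cv2.resize(np.hstack([a,b]),None,fx=4,fy=4))
E
```

```text
22.45 0.006 [-0.1 -0.3  0.7]
```

View pics/wcmp.png

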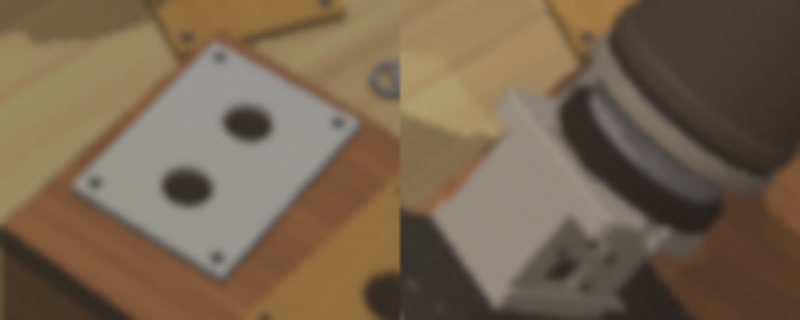

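```bash
python3 -c "
from cell import arm
print(arm.sign_off());print(arm.observe()['clock'])"
```

```text
the job is handed in; nothing more can be done
None
the job is handed in; nothing more can be done
```

The brass plate is on the blue rest, gasket side up, and the job was handed in at about 22.5 s. `sign_off` gives no verdict.

**What I did:**
- I pushed the 100 × 140 mm one-hole plate about 80 mm along the riser. It stayed flat, with about 49 mm past the black-trimmed edge.
- I gripped the overhanging end from the side away from the robot, with the pads at about 8 mm, the plate's thickness. I then lifted it and turned it over by about 130°.
- I set it on the yellow lip until I felt about 25 N, eased off, opened the fingers and backed out.

**Last checks:**
- **Plate:** its hole and corners match the expected seated position within about 2 px (roughly 4–5 mm) in both views. The gasket is visible on top, and the plate sits within about 2 mm of the middle of the lip.
- **Robot:** it was still when I handed in, with under 1 N on the tool and nothing touching.
- **White plate:** it measured the same as at the start when I lifted the brass plate. The arm hid it in the last picture, so I could not check it again at the end; no contact showed up near it after that.
- **Disagreement:** before the push, the side camera put the riser about 7 mm and the rest about 5 mm from where the top camera did. I used mainly the top camera's values, and the grasp and seating bore them out.

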